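# Unload and reload the dial-table engraver and test its hatch catch

## Robot

A 6-joint arm with a two-finger parallel gripper is mounted at the origin on the work surface. World frame = base frame: x ahead of the robot, y to its left, z up, the work surface at z = 0. Lengths are in m, angles in degrees, forces in N, time in s.
With the tool pointing down it reaches from about 0.275 to 0.725 m from the base axis. Payload 5.6 kg.
Tool frame: the origin (TCP) lies at the very end of the fingers, on their centre line; the grasp point (between the pads) lies 19 mm behind it (arm.grip_depth is the distance from the TCP to the grasp point, in m); z points along the fingers, y is the line along which they close (so a half turn about z gives the same grasp; the last joint's range is limited). The gripper opens to 85 mm and grips with 20 to 120 N. Pads are 22 mm wide; open, the fingers measure 114 mm over their backs; the gripper's body (76 mm by 85 mm) begins 54 mm behind the grasp point. The pads swing forward as they close: fully open they stand 13 mm farther back than shut.
Start: joints at [80.42, 14.616, 6.199, 0, -81.583, -16.306], TCP at [0.24, 0.495, 0.231] pointing down, gripper open.
Joint ranges: [-168.99, 168.99], [-69.2, 112.95], [-62.41, 85.93], [-164.36, 98.24], [-168.68, -3.75], [-174.98, 174.98]. Speed limits (degrees/s): [147.25, 147.25, 180, 180, 180, 180].

## Interface

Orientations are given as [roll, pitch, yaw] about the fixed x, y, z axes, in that order (R = Rz(yaw) Ry(pitch) Rx(roll)).
In Python, from rig import arm, viewer, job gives the robot as it stands. The module is installed in compiled form; this text tells all that it offers.
- The arm moves only by the tool move_arm, never from a script. Its argument "targets" is text: rows parted by semicolons, each of 5 numbers parted by spaces: the opening, from 0 (shut) to 1 (fully open), then the shift along the tool's x, y, z in m, then the turn about the tool's z in rad. A call has 1 to 5 rows; each row is the pose to reach, as a shift and turn from the pose commanded when the call began, along the tool's axes at that moment; what a row does not reach only later rows make up. A row lasts 1/10 s, in which the tool goes at most 50 mm and 8.59 degrees, less where a joint would pass 70% of its speed; a pose out of reach is approached as far as the arm can. A call with a gripper value outside its range is refused whole. The fingers move at their own pace and stop on an object; "force" is the grip in N (left out, the last holds). Time passes only in rows, so rows that repeat a pose let the fingers close. It gives the time, the measured TCP pose, the force, the opening and the grip force at its end, in the units of the state.
- arm.observe(): the state, without advancing time (a new reading comes with each control period).
- viewer.capture(name): name is "scene" or "top" or "wrist"; returns a dict with "pixels" (384x512x3 uint8, red, green, blue), "range_z" (384x512 float32, m along the optical axis (not along the pixel's ray), 0 where there is no reading), "mtx" (3x3 intrinsics, pixels), "R" (3x3) and "t" (3): a world point X has camera coordinates R X + t. Camera axes: x right, y down, z forward; pixel columns grow to the right and rows downward; lengths in m; the calibration is good to about 2 mm. A picture is of the moment at which its call begins.
- job.sign_off(): hands the job in; it is judged then, once.
The state is a dict: "time_s": time; "joints": joint angles; "qvel": joint speeds; "joint_torque": joint torques, N m; "tool_pos": TCP position; "tool_rot": TCP orientation; "ft_force": force on the tool from outside, world axes, zero at the start; "wrist_torque": the same for the moment, N m; "grip_width": finger opening in m; "grasp_force": force on a finger pad.
Only numpy, scipy, OpenCV 4.12 (cv2) and the standard library are available. Lean on these libraries where they do the work, as an engineer would, in place of code of your own. Each camera call takes 0.05 s, during which the arm holds its last target. There are 200 camera calls.

## Task

Take the finished plaques out of the engraver's dial through its open hatch and put them in the green crate, and lay every blank plaque from the bench flat in a nest of the dial, turning the T-handle click by click to bring the nests under the hatch. Then shut the hatch, press it home, and tug its handle gently to make sure that the catch has held; if it gives, press harder and tug again. Leave the hatch caught shut with the dial resting in a click, and do not disturb the mug, the tin or the tape measure.

Things in the scene. Friction and masses are not known exactly. Their poses are not given: they have to be found in the camera images.
- engraver: bench engraver, a grey housing 380 x 380 mm; origin on the bench under the dial's axis (the middle of the housing), own z up, own -x towards the robot. Its deck (top) is 140 mm above the bench; the rear part is an amber window with a black laser head on it (76 x 100 mm, centred at own x = 135 mm, up to 232 mm above the bench)
- hatch (a point): centre of the loading hatch, an opening in the deck 135 mm (engraver's own x) by 170 mm (own y), at deck level, 112 mm in front of the dial's axis. Only the nest that stands below it (the front nest, centred at the engraver's own x = -115 mm, y = 0) can be reached. The dial's top is 70 mm above the bench; the deck is 6 mm thick
- dial (a joint): angle of the six-station dial table, counter-clockwise from above positive, 0 at the start, turns endlessly either way. A spring plunger gives a click every pi/3: within about 5 degrees of a multiple of pi/3 the dial pulls itself into the notch. It takes about 0.4 N m to leave a notch; in between it turns with 0.05 N m and stays where it is left
- dial_grip (a point): centre of the T-handle that turns the dial: a black bar 76 mm long (along its own y), 18 mm wide (own x), 28 mm high, on the dial's axis above the deck; underside 168 mm and top 196 mm above the bench; this point is in the middle of the bar; its yaw turns with the dial
- nest0 (a point): middle of a nest, level with the dial's top, 115 mm from the dial's axis; own x radial. A nest is 90 x 58 mm between steel locators 7 mm high (an end stop 32 mm wide at each end, two 8 mm pins on each long side 60 mm apart): a plaque lies in it long side radial, either way round, with 3 mm play all round. Under the hatch at dial = 0
- nest1 (a point): middle of a nest, level with the dial's top, 115 mm from the dial's axis; own x radial. A nest is 90 x 58 mm between steel locators 7 mm high (an end stop 32 mm wide at each end, two 8 mm pins on each long side 60 mm apart): a plaque lies in it long side radial, either way round, with 3 mm play all round. Under the hatch at dial = -1 x pi/3
- nest2 (a point): middle of a nest, level with the dial's top, 115 mm from the dial's axis; own x radial. A nest is 90 x 58 mm between steel locators 7 mm high (an end stop 32 mm wide at each end, two 8 mm pins on each long side 60 mm apart): a plaque lies in it long side radial, either way round, with 3 mm play all round. Under the hatch at dial = -2 x pi/3
- nest3 (a point): middle of a nest, level with the dial's top, 115 mm from the dial's axis; own x radial. A nest is 90 x 58 mm between steel locators 7 mm high (an end stop 32 mm wide at each end, two 8 mm pins on each long side 60 mm apart): a plaque lies in it long side radial, either way round, with 3 mm play all round. Under the hatch at dial = -3 x pi/3
- nest4 (a point): middle of a nest, level with the dial's top, 115 mm from the dial's axis; own x radial. A nest is 90 x 58 mm between steel locators 7 mm high (an end stop 32 mm wide at each end, two 8 mm pins on each long side 60 mm apart): a plaque lies in it long side radial, either way round, with 3 mm play all round. Under the hatch at dial = -4 x pi/3
- nest5 (a point): middle of a nest, level with the dial's top, 115 mm from the dial's axis; own x radial. A nest is 90 x 58 mm between steel locators 7 mm high (an end stop 32 mm wide at each end, two 8 mm pins on each long side 60 mm apart): a plaque lies in it long side radial, either way round, with 3 mm play all round. Under the hatch at dial = -5 x pi/3
- lid (a joint): hatch lid angle: 0 shut, 1.75 fully open (it starts between 1.6 and 1.75 and stays there). From below about 1.3 it sinks slowly by itself (damped hinge), lands on the catch's roller and rests there at about 0.09, not caught. Pushed past the roller it snaps to 0. When caught it can be lifted freely only to 0.02 to 0.03
- lid_edge (a point): middle of the lid's free edge, where the catch takes it, 190 mm from the hinge line. The catch is a sprung steel roller in a block on the deck, 50 mm long, 20 mm high, beside this edge. Down at the handle bar it takes roughly 7 to 13 N to push the edge past the roller (differs from start to start); once caught it holds a pull of 11 N or more there (about 2 N of it the lid's weight); pulled harder it lets go and rises past 0.09
- lid_bar (a point): middle of the lid's handle bar: a black round bar 12 mm thick, 90 mm long (76 mm clear between its legs), parallel to the engraver's own x, 175 mm from the hinge line and 45 mm above the lid's upper face when shut. It is therefore on the outer (own +y) side of the lid when the lid is open
- lid_hinge (a point): middle of the lid's hinge line, which runs along the engraver's own x on the left (own +y) side of the hatch, 143 mm above the bench. The lid is an amber panel 145 mm (along the hinge) by 190 mm, 6 mm thick
- finished1_c (a point): wooden plaque 84 x 52 x 22 mm (long side along its own x, 22 mm high), 0.09 kg; this point is its centre. A finished one, with a dark engraved drawing; it starts in the front nest
- finished2_c (a point): wooden plaque 84 x 52 x 22 mm (long side along its own x, 22 mm high), 0.09 kg; this point is its centre. A finished one, with a dark engraved drawing; it starts in nest1
- finished3_c (a point): wooden plaque 84 x 52 x 22 mm (long side along its own x, 22 mm high), 0.09 kg; this point is its centre. A finished one, with a dark engraved drawing; it starts in nest5
- blank1_c (a point): wooden plaque 84 x 52 x 22 mm (long side along its own x, 22 mm high), 0.09 kg; this point is its centre. A blank; it starts lying on the bench
- blank2_c (a point): wooden plaque 84 x 52 x 22 mm (long side along its own x, 22 mm high), 0.09 kg; this point is its centre. A blank; it starts lying on the bench
- blank3_c (a point): wooden plaque 84 x 52 x 22 mm (long side along its own x, 22 mm high), 0.09 kg; this point is its centre. A blank; it starts lying on the bench
- crate: green crate, fixed, 300 mm (own x) x 200 mm (own y), 110 mm high, walls 5 mm, floor 5 mm thick, open top; origin under its middle
- mug: white mug, 95 mm high; a bystander
- wax_tin: round tin, 84 mm wide, 55 mm high; a bystander
- tape: steel tape measure in a black case 72 x 68 mm, 38 mm high; a bystander
Mind the look-alikes: they are no part of the job. What is shaped like the part that bears blank2_c but purple or red is not meant.

How it is judged (in metres and radians):
On the way, in this order (a step that is already met when the one before it is completed fails the run):
1. every blank lies flat in a nest of the dial ((horizontal distance between blank1_c and nest0 below 0.007 m or horizontal distance between blank1_c and nest1 below 0.007 m or horizontal distance between blank1_c and nest2 below 0.007 m or horizontal distance between blank1_c and nest3 below 0.007 m or horizontal distance between blank1_c and nest4 below 0.007 m or horizontal distance between blank1_c and nest5 below 0.007 m) and z of blank1_c in the frame of engraver between 0.076 and 0.0845 m and angle between each of blank1_c, blank2_c, blank3_c's own z axis and vertical below 0.1 rad and (horizontal distance between blank2_c and nest0 below 0.007 m or horizontal distance between blank2_c and nest1 below 0.007 m or horizontal distance between blank2_c and nest2 below 0.007 m or horizontal distance between blank2_c and nest3 below 0.007 m or horizontal distance between blank2_c and nest4 below 0.007 m or horizontal distance between blank2_c and nest5 below 0.007 m) and z of blank2_c in the frame of engraver between 0.076 and 0.0845 m and (horizontal distance between blank3_c and nest0 below 0.007 m or horizontal distance between blank3_c and nest1 below 0.007 m or horizontal distance between blank3_c and nest2 below 0.007 m or horizontal distance between blank3_c and nest3 below 0.007 m or horizontal distance between blank3_c and nest4 below 0.007 m or horizontal distance between blank3_c and nest5 below 0.007 m) and z of blank3_c in the frame of engraver between 0.076 and 0.0845 m), for 0.3 s.
2. the hatch is pressed fully shut (value of joint lid below 0.012 rad), for 0.1 s.
3. the shut hatch is tugged up against its catch, and the catch holds (value of joint lid between 0.019 and 0.05 rad), for 0.2 s.
At the end, for the whole second after the job is handed in: every blank lies flat in a nest of the dial (centre within 7 mm of the nest's), the dial rests in a notch (a nest under the hatch within 7 mm), the finished plaques lie in the crate (centre below 60 mm over the bench), and the hatch is caught and fully shut (below 0.012 rad) (all of step 1 and x of finished1_c in the frame of crate between -0.145 and 0.145 m and y of finished1_c in the frame of crate between -0.095 and 0.095 m and z of each of finished1_c, finished2_c, finished3_c in the frame of crate below 0.06 m and x of finished2_c in the frame of crate between -0.145 and 0.145 m and y of finished2_c in the frame of crate between -0.095 and 0.095 m and x of finished3_c in the frame of crate between -0.145 and 0.145 m and y of finished3_c in the frame of crate between -0.095 and 0.095 m and ((y of nest0 in the frame of engraver between -0.007 and 0.007 m and x of nest0 in the frame of engraver below 0 m) or (y of nest1 in the frame of engraver between -0.007 and 0.007 m and x of nest1 in the frame of engraver below 0 m) or (y of nest2 in the frame of engraver between -0.007 and 0.007 m and x of nest2 in the frame of engraver below 0 m) or (y of nest3 in the frame of engraver between -0.007 and 0.007 m and x of nest3 in the frame of engraver below 0 m) or (y of nest4 in the frame of engraver between -0.007 and 0.007 m and x of nest4 in the frame of engraver below 0 m) or (y of nest5 in the frame of engraver between -0.007 and 0.007 m and x of nest5 in the frame of engraver below 0 m)) and value of joint lid below 0.012 rad); the robot touches nothing.
It fails at once if a bystander (mug, tin, tape measure) is moved by more than 30 mm (distance of any of mug, wax_tin, tape from where it was at the start of the episode above 0.03 m).
Of finished2, finished3 only 1 to 2 are there at a start; the rules pass over those that are not, and their reading is None.
Of blank1, blank2, blank3 only 2 to 3 are there at a start; the rules pass over those that are not, and their reading is None.
At some moment in a run one of blank1, blank2, blank3 may be knocked a few centimetres aside while the robot is not near it.
Once in a run the grip may slacken for a moment while it holds something.
It also fails if it takes over 210 s, if anything falls off the work surface, if the arm or the gripper's body presses on something with over 40 N, if the wrist force passes 120 N, or if a joint passes its speed limit or range.

## Working session

There is one attempt and no reset: what is moved stays moved. The work goes in short steps, Python scripts to look and compute and a tool call to move; the robot and the scene stay as the last step left them, time stands still between calls to the robot, and variables do not carry over. Pictures are saved under pics/ and viewed, at most 14 in all, crops included, and the job is handed in when it is done.

Besides the shell and the picture viewer there is one more tool, called after "Call:" as a command line: name --argument value ..., lists and objects as JSON in quotes. move_arm: Moves the arm, as the interface text tells. Its arguments: {"type":"object","properties":{"targets":{"type":"string"},"force":{"type":"number"}},"required":["targets"]}

```bash
mkdir -p pics; python3 - <<'E'
from rig import arm, viewer, job
import cv2, numpy as np
print(arm.observe())
for n in ("scene","top"):
    c=viewer.capture(n); np.savez(n+"0.npz",**c)
    cv2.imwrite(f"pics/{n}0.png",cv2.cvtColor(c["pixels"],cv2.COLOR_RGB2BGR)); print(n,c["mtx"],c["R"],c["t"])
E
```

```text
{'time_s': 0.0, 'joints': array([ 8.04182243e+01,  1.46560908e+01,  6.13103184e+00, -2.77231267e-02,
       -8.15844878e+01, -1.63063035e+01]), 'qvel': array([ 0.006436  , -0.01885511,  0.01039554,  0.03163778, -0.03424232,
       -0.02741364]), 'joint_torque': array([ 1.19796157e-03, -3.86628234e+01,  2.37931287e+01,  5.36500499e+00,
       -6.18078964e-03,  1.35203064e-05]), 'tool_pos': array([0.23986581, 0.49438421, 0.23036888]), 'tool_rot': array([ 1.79887161e+02, -4.44399915e-03, -2.58921584e+01]), 'ft_force': array([-0.25991194,  0.77788197,  0.36316661]), 'wrist_torque': array([-0.00093993, -0.01731548,  0.02561018]), 'grasp_force': 0.0, 'grip_width': 0.0853322481920299}
scene [[491.9478765    0.         259.85117746]
 [  0.         491.9478765  192.30087493]
 [  0.           0.           1.        ]] [[ 0.47566692  0.87957113 -0.00977827]
 [ 0.54767439 -0.30484134 -0.77918195]
 [-0.68832677  0.36527577 -0.62672152]] [-0.16107698 -0.18464136  1.87595119]
top [[427.19985834   0.         254.28880068]
 [  0.         427.19985834 195.6270507 ]
 [  0.           0.           1.        ]] [[-0.0089615  -0.99994682 -0.00510332]
 [-0.99110685  0.00955965 -0.13272461]
 [ 0.13276634  0.00386852 -0.99113981]] [-0.0590312   0.51108013  1.19515606]
```

View pics/scene0.png

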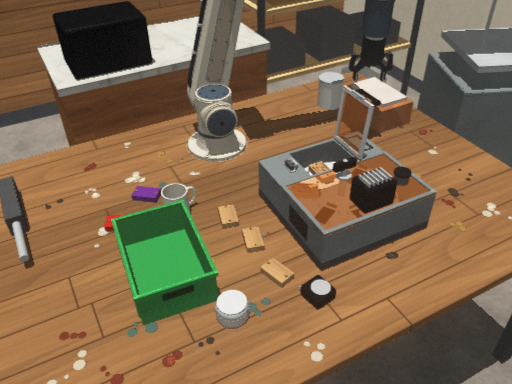

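View pics/top0.png

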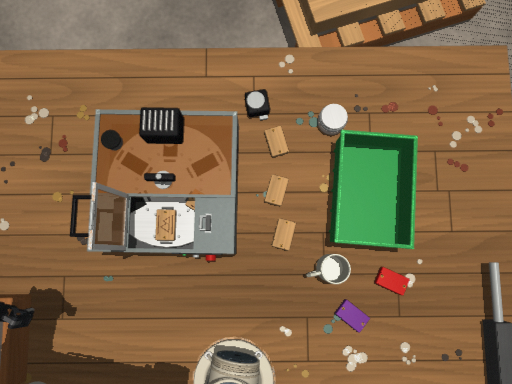

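```bash
cat > h.py <<'E'
import cv2, numpy as np
def ray(c,u,v,z):
    d=c["R"].T@np.linalg.inv(c["mtx"])@np.array([u,v,1.]); o=-c["R"].T@c["t"]
    return o+d*(z-o[2])/d[2]
def cloud(c):
    v,u=np.mgrid[:384,:512]; p=np.stack([u,v,np.ones_like(u)],-1)@np.linalg.inv(c["mtx"]).T
    return (p*c["range_z"][...,None]-c["t"])@c["R"]
def px(c,X):
    p=c["mtx"]@(c["R"]@np.array(X)+c["t"]); return p[:2]/p[2]
def rect(p):
    r=cv2.minAreaRect(p[:,:2].astype(np.float32)); (w,h),a=r[1],r[2]
    if w<h: w,h,a=h,w,a+90
    return np.round(r[0],4),round(w,4),round(h,4),round((a+90)%180-90,1)
def blobs(c,mask,amin):
    n,l,s,ce=cv2.connectedComponentsWithStats(mask.astype(np.uint8))
    P=cloud(c)
    for i in range(1,n):
        if s[i,4]>=amin: yield ce[i].round(),P[l==i],l==i
E
python3 - <<'E'
from h import *
c=dict(np.load("top0.npz")); P=cloud(c); hsv=cv2.cvtColor(c["pixels"],cv2.COLOR_RGB2HSV)
Z=P[...,2]
for lo,hi in((.132,.148),(.012,.030),(.03,.045),(.045,.065),(.085,.125),(.07,.1),(.18,.2)):
    m=(Z>lo)&(Z<hi)&(c["range_z"]>0)&(P[...,0]>.1)
    print(lo,hi)
    for ce,p,l in blobs(c,m,60): print("  ",ce,len(p),rect(p),p[:,2].mean().round(4))
s=cv2.resize(cv2.cvtColor(c["pixels"],cv2.COLOR_RGB2BGR)[100:270,65:300],None,fx=3.3,fy=3.3,interpolation=cv2.INTER_CUBIC)
cv2.imwrite("pics/crop0.png",s)
E
```

```text
0.132 0.148
   [175. 171.] 12570 (array([0.5424, 0.1767]), 0.3834, 0.3817, 88.6) 0.1399
0.012 0.03
   [276. 141.] 493 (array([ 0.6765, -0.1304]), 0.0849, 0.0517, 15.5) 0.0209
   [392. 179.] 311 (array([ 0.5528, -0.4695]), 0.3327, 0.1462, 25.9) 0.0209
   [276. 190.] 513 (array([ 0.5299, -0.128 ]), 0.084, 0.0519, -16.1) 0.021
   [284. 234.] 529 (array([ 0.4013, -0.1472]), 0.0836, 0.0517, -15.0) 0.0213
   [392. 281.] 566 (array([ 0.2666, -0.4523]), 0.0851, 0.0523, 64.7) 0.0212
   [352. 315.] 579 (array([ 0.1711, -0.3361]), 0.0846, 0.0516, 51.0) 0.0213
   [487. 329.] 80 (array([ 0.1311, -0.7066]), 0.0585, 0.0175, -16.9) 0.0208
   [ 25. 336.] 63 (array([0.1248, 0.5793]), 0.0494, 0.0051, -1.3) 0.0215
0.03 0.045
   [257. 101.] 505 (array([ 0.7925, -0.0747]), 0.0721, 0.067, 9.5) 0.0367
   [329. 126.] 87 (array([ 0.7199, -0.2912]), 0.0837, 0.0434, 73.3) 0.039
   [403. 191.] 179 (array([ 0.5137, -0.4901]), 0.2859, 0.0162, -2.6) 0.0378
   [155. 244.] 307 (array([0.3806, 0.2026]), 0.1852, 0.0369, 86.9) 0.0339
   [491. 282.] 93 (array([ 0.2586, -0.7205]), 0.1148, 0.0068, -0.4) 0.0405
   [490. 331
[... 1043 characters left out ...]
7, 0.157, 27.4) 0.0851
   [139. 216.] 232 (array([0.4422, 0.256 ]), 0.1261, 0.0507, 0.8) 0.0716
   [168. 221.] 1289 (array([0.4361, 0.1762]), 0.1501, 0.1359, 89.4) 0.0824
   [333. 269.] 262 (array([ 0.2971, -0.2722]), 0.0965, 0.0791, -43.3) 0.0882
   [ 11. 300.] 122 (array([0.2332, 0.5975]), 0.0559, 0.023, 62.8) 0.0875
   [504. 335.] 111 (array([ 0.123 , -0.7282]), 0.0451, 0.0421, 5.0) 0.0715
   [ 10. 339.] 215 (array([0.1287, 0.5887]), 0.0573, 0.0249, 0.9) 0.0902
0.18 0.2
   [168. 134.] 112 (array([0.6525, 0.1536]), 0.1176, 0.0553, -53.2) 0.1908
   [159. 176.] 237 (array([0.5406, 0.1755]), 0.0759, 0.0176, 89.5) 0.1938
   [120. 219.] 197 (array([0.4319, 0.2721]), 0.1444, 0.0052, -1.7) 0.1901
```

View pics/crop0.png

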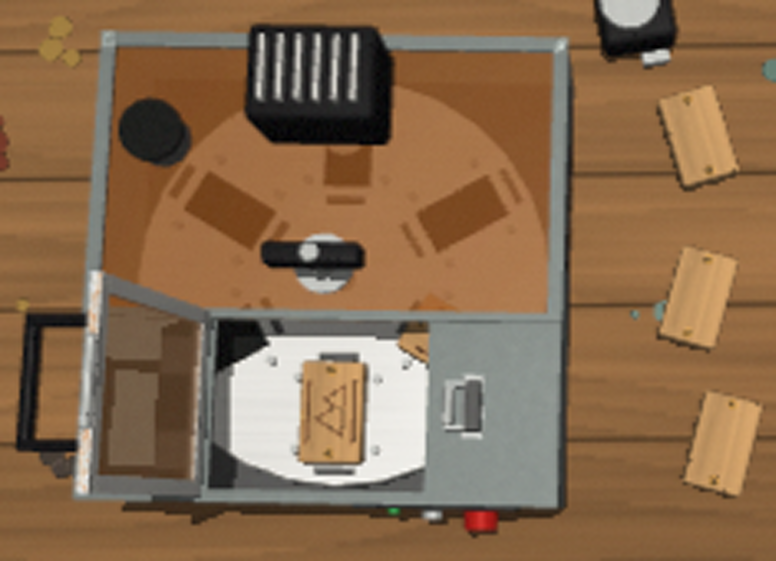

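Call:
move_arm --targets "1 0.12 0.157 -0.02 -0.426; 1 0.12 0.157 -0.02 -0.426; 1 0.12 0.157 -0.02 -0.426; 1 0.12 0.157 -0.02 -0.426; 1 0.12 0.157 -0.02 -0.426"

```text
time_s: 0.6
tool_pos: [0.28, 0.2973, 0.2526]
tool_rot: [-179.9, -0.1, -1.6]
ft_force: [-0.1, 1.0, 0.7]
grip_width: 0.0853
grasp_force: 0.0
```

Call:
move_arm --targets "1 0.004 0.15 0 0; 1 0.004 0.15 0 0; 1 0.004 0.15 0 0; 1 0.004 0.15 0 0"

```text
time_s: 1.0
tool_pos: [0.279, 0.1474, 0.2515]
tool_rot: [-180.0, -0.0, -1.7]
ft_force: [0.3, 0.4, 1.3]
grip_width: 0.0852
grasp_force: 0.0
```

Call:
move_arm --targets "1 0.147 -0.033 0 0; 1 0.147 -0.033 0 0; 1 0.147 -0.033 0 0; 1 0.147 -0.033 0 0; 1 0.147 -0.033 0 0"

```text
time_s: 1.5
tool_pos: [0.4281, 0.1807, 0.2494]
tool_rot: [179.9, 0.2, -1.6]
ft_force: [-0.4, -1.1, 1.0]
grip_width: 0.0855
grasp_force: 0.0
```

```bash
cat >> h.py <<'E'
def snap(n,tag=None):
    from rig import viewer
    c=viewer.capture(n); 
    if tag: np.savez(tag+".npz",**c); cv2.imwrite(f"pics/{tag}.png",cv2.cvtColor(c["pixels"],cv2.COLOR_RGB2BGR))
    return c
def pose():
    from rig import arm
    s=arm.observe(); return s["tool_pos"],s["tool_rot"][2],s
def rel(g,gy,p=None,y=None):
    "tool shift and turn (rad) from the pose p,y (default: measured) to world g, yaw gy"
    if p is None: p,y,_=pose()
    d=np.array(g)-p; a=np.radians(y); c,s=np.cos(a),np.sin(a)
    t=-np.radians((gy-y+180)%360-180)
    return np.round([d[0]*c+d[1]*s,d[0]*s-d[1]*c,-d[2],t],4)
E
python3 - <<'E'
from h import *
c=snap("wrist","w1"); p,y,s=pose(); print(p,s["tool_rot"],s["time_s"],s["ft_force"])
print(c["R"].T@-c["t"], c["mtx"][0,0]); P=cloud(c); Z=P[...,2]
for lo,hi in((.085,.1),(.073,.081),(.132,.148)):
    for ce,q,l in blobs(c,(Z>lo)&(Z<hi)&(c["range_z"]>0),40): print(lo,ce,len(q),rect(q),q[:,2].mean().round(4))
E
```

```text
[0.42739097 0.18055042 0.25039589] [ 1.79929200e+02  9.18399698e-02 -1.50562157e+00] 1.55 [-0.94948343 -0.06197249  0.22727278]
[0.49823653 0.17900713 0.39248175] 322.3548853158534
0.085 [336. 118.] 1676 (array([0.4779, 0.1042]), 0.0485, 0.0412, 88.4) 0.0922
0.085 [249. 174.] 4634 (array([0.4308, 0.1815]), 0.0843, 0.052, -1.3) 0.0925
0.085 [250. 244.] 1215 (array([0.3615, 0.1825]), 0.2011, 0.0017, 88.6) 0.0926
0.073 [249. 125.] 232 (array([0.4786, 0.1793]), 0.0316, 0.0058, 88.4) 0.0775
0.073 [308. 129.] 61 (array([0.4732, 0.1227]), 0.0074, 0.0072, -44.3) 0.0771
0.073 [190. 130.] 61 (array([0.4758, 0.2365]), 0.0077, 0.0072, -49.3) 0.0776
0.073 [216. 144.] 58 (array([0.4614, 0.2128]), 0.0078, 0.007, -3.9) 0.0774
0.073 [283. 144.] 62 (array([0.46  , 0.1471]), 0.0077, 0.0075, 63.6) 0.0773
0.073 [217. 202.] 57 (array([0.4019, 0.2142]), 0.0076, 0.0071, -80.4) 0.0773
0.073 [282. 202.] 58 (array([0.4001, 0.1487]), 0.0079, 0.0073, 1.7) 0.0771
0.073 [250. 220.] 142 (array([0.3823, 0.1819]), 0.0302, 0.0057, 87.7) 0.0777
0.073 [250. 238.] 587 (array([0.3614, 0.1821]), 0.208, 0.0018, 88.7) 0.077
0.132 [309.  94.] 65283 (array([0.4625, 0.1748]), 0.3727, 0.2128, 88.0) 0.1409
0.132 [395. 191.] 219 (array([0.4277, 0.0648]), 0.0296, 0.0044, -0.8) 0.145
0.132 [249. 267.] 2586 (array([0.3606, 0.1827]), 0.1697, 0.0139, 87.6) 0.1401
```

View pics/w1.png

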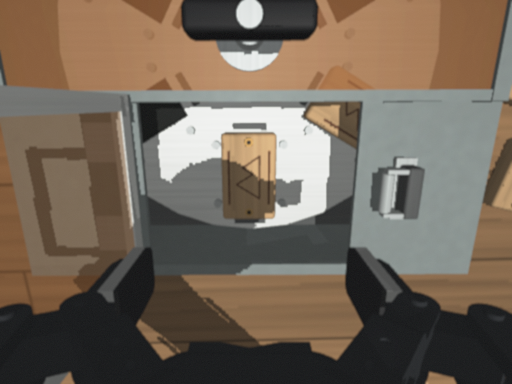

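Call:
move_arm --targets "1 0.003 0 0.174 0; 1 0.003 0 0.174 0; 1 0.003 0 0.174 0; 1 0.003 0 0.174 0; 1 0.003 0 0.174 0"

```text
time_s: 2.05
tool_pos: [0.4274, 0.1789, 0.075]
tool_rot: [179.8, 0.3, -1.4]
ft_force: [-0.6, 0.5, 0.2]
grip_width: 0.0854
grasp_force: 0.0
```

Call:
move_arm --targets "0.3 0 0 0.003 0; 0.3 0 0 0.003 0; 0.3 0 0 0.003 0; 0.3 0 0 0.003 0; 0.3 0 0 0.003 0" --force 50

```text
time_s: 2.55
tool_pos: [0.4316, 0.1813, 0.0767]
tool_rot: [-179.8, -0.2, -1.4]
ft_force: [-3.1, 1.5, 6.7]
grip_width: 0.0505
grasp_force: 52.8
```

Call:
move_arm --targets "0.3 0 0 -0.05 0; 0.3 0 0 -0.1 0; 0.3 0 0 -0.15 0; 0.3 0 0 -0.175 0; 0.3 0 0 -0.175 0" --force 60

```text
time_s: 3.05
tool_pos: [0.4324, 0.1813, 0.2548]
tool_rot: [-179.6, -0.5, -1.5]
ft_force: [0.8, -0.0, -1.5]
grip_width: 0.0506
grasp_force: 64.2
```

Call:
move_arm --targets "0.3 0.004 0.048 0 0; 0.3 0.008 0.096 0 0; 0.3 0.012 0.144 0 0; 0.3 0.015 0.192 0 0"

```text
time_s: 3.45
tool_pos: [0.4398, -0.0136, 0.2491]
tool_rot: [-180.0, -0.0, -1.4]
ft_force: [1.7, -0.1, -0.5]
grip_width: 0.0501
grasp_force: 64.1
```

Call:
move_arm --targets "0.3 0.004 0.048 0 0; 0.3 0.008 0.096 0 0; 0.3 0.012 0.144 0 0; 0.3 0.015 0.192 0 0"

```text
time_s: 3.85
tool_pos: [0.4499, -0.2061, 0.2491]
tool_rot: [-180.0, -0.0, -1.5]
ft_force: [1.1, 0.9, -1.2]
grip_width: 0.0503
grasp_force: 64.1
```

Call:
move_arm --targets "0.3 0.004 0.048 0 0; 0.3 0.008 0.096 0 0; 0.3 0.012 0.144 0 0; 0.3 0.015 0.192 0 0; 0.3 0.015 0.192 0 0"

```text
time_s: 4.35
tool_pos: [0.4593, -0.4011, 0.2465]
tool_rot: [-179.9, 0.2, -1.8]
ft_force: [1.1, 0.2, -2.6]
grip_width: 0.0505
grasp_force: 64.1
```

```bash
python3 - <<'E'
from h import *
c=snap("top"); P=cloud(c);Z=P[...,2]; p,y,s=pose(); print(p,y,s["grip_width"],s["grasp_force"],s["time_s"])
hsv=cv2.cvtColor(c["pixels"],cv2.COLOR_RGB2HSV)
g=(hsv[...,0]>45)&(hsv[...,0]<75)&(hsv[...,1]>120)
for ce,q,l in blobs(c,g&(Z>.1)&(Z<.118),200): print(ce,rect(q))
for ce,q,l in blobs(c,(Z>.012)&(Z<.03)&(c["range_z"]>0)&(P[...,1]>-.25)&(P[...,0]>.2),200): print(ce,rect(q))
E
```

```text
[ 0.45962213 -0.39882029  0.24705598] -1.7096194464837882 0.05054255231923643 64.0739393234253 4.4
[402. 238.] (array([ 0.404 , -0.4374]), 0.103, 0.0887, 84.8)
[276. 141.] (array([ 0.6773, -0.1306]), 0.0852, 0.0528, 16.3)
[276. 190.] (array([ 0.5296, -0.1278]), 0.0841, 0.0521, -16.7)
[284. 234.] (array([ 0.4013, -0.1474]), 0.0839, 0.0521, -15.0)
```

Call:
move_arm --targets "0.3 0 0 0.05 0; 0.3 0 0 0.1 0; 0.3 0 0 0.15 0; 0.3 0 0 0.205 0; 0.3 0 0 0.205 0"

```text
time_s: 4.9
tool_pos: [0.4562, -0.3927, 0.0378]
tool_rot: [-179.6, 0.6, -1.5]
ft_force: [-0.4, 0.4, -2.0]
grip_width: 0.0504
grasp_force: 64.0
```

Call:
move_arm --targets "1 0 0 0 0; 1 0 0 0 0; 1 0 0 0 0; 1 0 0 0 0"

```text
time_s: 5.3
tool_pos: [0.4619, -0.3974, 0.0468]
tool_rot: [179.9, -0.2, -1.5]
ft_force: [-1.5, 0.0, 0.3]
grip_width: 0.0857
grasp_force: 0.0
```

Call:
move_arm --targets "1 0 0 -0.05 0; 1 0 0 -0.1 0; 1 0 0 -0.15 0; 1 0 0 -0.16 0; 1 0 0 -0.16 0"

```text
time_s: 5.8
tool_pos: [0.4619, -0.3976, 0.2084]
tool_rot: [179.8, -0.4, -1.5]
ft_force: [-0.0, 0.2, -1.2]
grip_width: 0.085
grasp_force: 0.0
```

Call:
move_arm --targets "1 -0.0665 -0.25 0.04 0.232; 1 -0.0665 -0.25 0.04 0.232; 1 -0.0665 -0.25 0.04 0.232; 1 -0.0665 -0.25 0.04 0.232; 1 -0.0665 -0.25 0.04 0.232"

```text
time_s: 6.3
tool_pos: [0.4017, -0.1547, 0.1648]
tool_rot: [-180.0, 0.1, -14.8]
ft_force: [1.4, 0.6, 0.2]
grip_width: 0.0854
grasp_force: 0.0
```

Call:
move_arm --targets "1 0 -0.005 0 0; 1 0 -0.005 0 0; 1 0 -0.005 0 0"

```text
time_s: 6.6
tool_pos: [0.4047, -0.152, 0.1659]
tool_rot: [180.0, 0.0, -14.8]
ft_force: [0.1, -0.3, 0.4]
grip_width: 0.0853
grasp_force: 0.0
```

```bash
cat >> h.py <<'E'
def plaques(c,lo=.012,hi=.03,amin=300):
    P=cloud(c);Z=P[...,2]
    for ce,q,l in blobs(c,(Z>lo)&(Z<hi)&(c["range_z"]>0)&(P[...,0]>.2),amin): print(ce,len(q),rect(q),q[:,2].mean().round(4))
E
python3 - <<'E'
from h import *
c=snap("wrist"); print(*pose()[:2]); plaques(c)
c=snap("top"); print("crate"); P=cloud(c)[160:235,345:405]
h=P[...,2]; q=P[(h>.012)&(h<.06)&(abs(P[...,1]+.396)<.08)&(abs(P[...,0]-.519)<.13)]; print(len(q), rect(q), np.median(q[:,2]))
E
```

```text
[ 0.4047067  -0.15233436  0.16591862] -14.829506339599057
[ 67. 124.] 3002 (array([ 0.4797, -0.0108]), 0.2359, 0.0027, -1.3) 0.0212
[181.  47.] 6141 (array([ 0.5304, -0.1252]), 0.0755, 0.0524, -16.2) 0.0224
[388.  83.] 1519 (array([ 0.4541, -0.2841]), 0.1418, 0.0068, -5.3) 0.0213
[497.  49.] 2825 (array([ 0.4615, -0.3785]), 0.0828, 0.0149, -0.3) 0.0235
[243. 181.] 4983 (array([ 0.406, -0.146]), 0.0832, 0.052, -15.1) 0.0226
[381. 219.] 635 (array([ 0.3363, -0.2687]), 0.0708, 0.0222, -71.5) 0.021
[424. 264.] 639 (array([ 0.2841, -0.2972]), 0.0509, 0.0124, -51.1) 0.0217
crate
567 (array([ 0.5136, -0.4251]), 0.2012, 0.1001, -2.9) 0.025902359893281494
```

Call:
move_arm --targets "1 0 -0.0064 0.05 0.005; 1 0 -0.0064 0.1 0.005; 1 0 -0.0064 0.14 0.005; 1 0 -0.0064 0.157 0.005; 1 0 -0.0064 0.157 0.005"

```text
time_s: 7.2
tool_pos: [0.4039, -0.1463, 0.0065]
tool_rot: [179.9, 0.4, -15.2]
ft_force: [0.3, 0.2, 1.1]
grip_width: 0.0857
grasp_force: 0.0
```

Call:
move_arm --targets "0.3 0 0 0 0; 0.3 0 0 0 0; 0.3 0 0 0 0; 0.3 0 0 0 0; 0.3 0 0 0 0"

```text
time_s: 7.7
tool_pos: [0.4078, -0.1457, 0.0109]
tool_rot: [-180.0, -0.2, -15.0]
ft_force: [-0.9, -1.6, 6.2]
grip_width: 0.0501
grasp_force: 62.7
```

Call:
move_arm --targets "0.3 0 0 -0.05 0; 0.3 0 0 -0.1 0; 0.3 0 0 -0.15 0; 0.3 0 0 -0.2 0; 0.3 0 0 -0.2 0"

```text
time_s: 8.2
tool_pos: [0.41, -0.1464, 0.2174]
tool_rot: [-179.9, -0.9, -15.0]
ft_force: [1.7, -0.2, -0.8]
grip_width: 0.0501
grasp_force: 63.2
```

```bash
python3 - <<'E'
from h import *
c=snap("wrist"); p,y,s=pose(); print(p,y,s["grip_width"]); plaques(c,.17,.23)
print(rel([.431,.181,.21],-1.5))
P=cloud(c); m=(P[...,2]>.15)&(c["range_z"]>0); v,u=np.where(m); 
for ce,q,l in blobs(c,m,200): print(ce,len(q),q.min(0),q.max(0))
E
```

```text
[ 0.40823654 -0.14554511  0.21352795] -15.051614169487117 0.05030949055911615
[250. 256.] 17842 (array([ 0.4086, -0.1456]), 0.084, 0.0633, -15.1) 0.2285
[-0.0628 -0.3213  0.0035 -0.2365]
[251. 308.] 58622 [ 0.36344136 -0.21034869  0.21062773] [ 0.45495926 -0.08723585  0.31449126]
```

Call:
move_arm --targets "0.3 -0.03 -0.16 0 -0.2365; 0.3 -0.03 -0.16 0 -0.2365; 0.3 -0.03 -0.16 0 -0.2365; 0.3 -0.03 -0.16 0 -0.2365; 0.3 -0.03 -0.16 0 -0.2365"

```text
time_s: 8.75
tool_pos: [0.4183, 0.0185, 0.2085]
tool_rot: [-180.0, 0.1, -1.3]
ft_force: [0.6, -0.4, -0.6]
grip_width: 0.0504
grasp_force: 63.2
```

Call:
move_arm --targets "0.3 0.006 -0.1645 0 0; 0.3 0.006 -0.1645 0 0; 0.3 0.006 -0.1645 0 0; 0.3 0.006 -0.1645 0 0; 0.3 0.006 -0.1645 0 0"

```text
time_s: 9.25
tool_pos: [0.4291, 0.1817, 0.2083]
tool_rot: [179.9, 0.1, -1.4]
ft_force: [-0.3, -1.1, -0.9]
grip_width: 0.0503
grasp_force: 63.2
```

Call:
move_arm --targets "0.3 0 0 0.04 0; 0.3 0 0 0.08 0; 0.3 0 0 0.08 0; 0.3 0 0 0.08 0; 0.3 0 0 0.08 0"

```text
time_s: 9.75
tool_pos: [0.4307, 0.1812, 0.1315]
tool_rot: [-179.9, -0.2, -1.5]
ft_force: [-0.3, 0.6, -1.2]
grip_width: 0.0504
grasp_force: 63.2
```

```bash
python3 - <<'E'
from h import *
c=snap("wrist","w2"); p,y,s=pose(); print(p,y,s["grip_width"],s["ft_force"]); plaques(c,.125,.15)
plaques(c,.073,.0805,30)
print(rel([.4307,.1807,.079],-1.5))
E
```

```text
[0.43057949 0.18152291 0.13149505] -1.5298955383084203 0.05010845767622452 [0.37824673 0.4512513  0.1203214 ]
[281.  94.] 73291 (array([0.4599, 0.1647]), 0.2298, 0.1557, 88.5) 0.1414
[250. 254.] 19835 (array([0.4292, 0.1813]), 0.084, 0.0635, -1.6) 0.1429
[116. 373.] 633 (array([0.3653, 0.2539]), 0.0192, 0.0065, 89.3) 0.1363
[383. 373.] 631 (array([0.3617, 0.1124]), 0.0193, 0.0065, 88.7) 0.1361
[165. 107.] 72 (array([0.5013, 0.2298]), 0.0064, 0.0046, -61.9) 0.0772
[337. 107.] 65 (array([0.4973, 0.128 ]), 0.0067, 0.0035, 88.4) 0.0771
[353. 131.] 145 (array([0.4752, 0.1096]), 0.0514, 0.0137, 41.4) 0.077
[251. 142.] 553 (array([0.4786, 0.1793]), 0.0318, 0.006, 88.2) 0.0775
[159. 149.] 160 (array([0.4758, 0.2362]), 0.0081, 0.0076, -3.9) 0.0774
[344. 149.] 158 (array([0.473 , 0.1225]), 0.0078, 0.0077, -74.7) 0.0772
[197. 169.] 77 (array([0.4629, 0.2133]), 0.0079, 0.0046, -68.0) 0.0773
[305. 170.] 100 (array([0.4606, 0.146 ]), 0.008, 0.0051, 47.4) 0.0771
[ 82. 196.] 170 (array([0.447 , 0.2889]), 0.0082, 0.0078, 65.8) 0.0771
[421. 195.] 169 (array([0.4418, 0.0715]), 0.0084, 0.0078, 41.2) 0.0768
[192. 309.] 53 (array([0.3625, 0.2242]), 0.0056, 0.002, 85.9) 0.077
[307. 309.] 53 (array([0.3606, 0.1427]), 0.0056, 0.0023, -82.9) 0.0772
[ 0.0001  0.0008  0.0525 -0.0005]
```

View pics/w2.png

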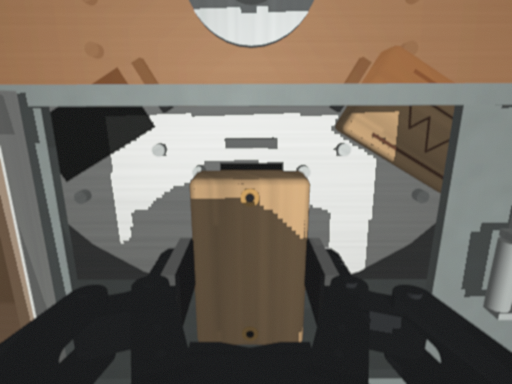

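Call:
move_arm --targets "0.3 0.001 0.0006 0.03 0; 0.3 0.001 0.0006 0.042 0; 0.3 0.001 0.0006 0.047 0; 0.3 0.001 0.0006 0.05 0; 0.3 0.001 0.0006 0.05 0"

```text
time_s: 10.3
tool_pos: [0.4311, 0.1812, 0.0809]
tool_rot: [-179.9, -0.1, -1.5]
ft_force: [-1.6, 0.1, 2.5]
grip_width: 0.0504
grasp_force: 63.6
```

```bash
python3 - <<'E'
from h import *
c=snap("wrist"); p,y,s=pose(); print(p,y,s["grip_width"],s["ft_force"]); plaques(c,.084,.105)
E
```

```text
[0.43107972 0.18118066 0.08093397] -1.47582421330157 0.04990265701681348 [-2.03691785 -0.31885927  5.09918661]
[456. 149.] 10652 (array([0.4811, 0.0855]), 0.0807, 0.0377, 58.5) 0.0922
[250. 256.] 20132 (array([0.4298, 0.1813]), 0.0837, 0.0773, -1.3) 0.0929
```

Call:
move_arm --targets "1 0 0 0 0; 1 0 0 0 0; 1 0 0 0 0; 1 0 0 0 0"

```text
time_s: 10.75
tool_pos: [0.4301, 0.1806, 0.0791]
tool_rot: [-180.0, -0.0, -1.5]
ft_force: [-0.6, 0.2, 0.7]
grip_width: 0.0853
grasp_force: 0.0
```

Call:
move_arm --targets "1 0 0 -0.05 0; 1 0 0 -0.1 0; 1 0 0 -0.15 0; 1 0 0 -0.17 0; 1 0 0 -0.17 0"

```text
time_s: 11.25
tool_pos: [0.4316, 0.1815, 0.2529]
tool_rot: [-179.7, -0.4, -1.5]
ft_force: [0.4, -0.1, -0.9]
grip_width: 0.0855
grasp_force: 0.0
```

```bash
python3 - <<'E'
from h import *
c=snap("wrist"); p,y,s=pose(); print(p,y,s["grip_width"],s["ft_force"]); plaques(c,.084,.105); print('T'); plaques(c,.188,.205)
print('stops');plaques(c,.073,.0805,30)
print(rel([.5456,.1777,.25],-91.5))
E
```

```text
[0.43057461 0.18111607 0.25038402] -1.5060786335912713 0.08572230471374215 [ 0.30964093  0.26691315 -0.79704239]
[337. 124.] 1614 (array([0.4777, 0.1044]), 0.0483, 0.0415, 88.5) 0.0922
[251. 181.] 4487 (array([0.4295, 0.1816]), 0.084, 0.052, -1.4) 0.0925
[252. 249.] 1669 (array([0.3614, 0.1819]), 0.2007, 0.0021, 88.6) 0.0949
T
[252.  26.] 4708 (array([0.5451, 0.1777]), 0.0761, 0.0188, 89.5) 0.196
[104. 178.] 2387 (array([0.4545, 0.2739]), 0.1073, 0.004, -1.9) 0.1968
stops
[251. 130.] 203 (array([0.4787, 0.18  ]), 0.0312, 0.0057, 88.7) 0.0774
[193. 135.] 57 (array([0.4761, 0.2367]), 0.0078, 0.0068, 88.4) 0.0776
[310. 134.] 57 (array([0.4731, 0.1225]), 0.008, 0.0068, 89.5) 0.0775
[250. 138.] 48 (array([0.4713, 0.1806]), 0.0459, 0.0002, 88.6) 0.0781
[218. 149.] 56 (array([0.4615, 0.2129]), 0.0076, 0.0069, -48.4) 0.0774
[285. 149.] 55 (array([0.4598, 0.147 ]), 0.0078, 0.0069, 43.7) 0.0774
[220. 206.] 53 (array([0.4016, 0.2145]), 0.0074, 0.0072, -6.0) 0.0774
[283. 206.] 54 (array([0.4001, 0.1482]), 0.0076, 0.0075, -0.2) 0.0772
[252. 225.] 87 (array([0.3808, 0.1819]), 0.0306, 0.0032, 88.8) 0.0777
[252. 242.] 518 (array([0.3615, 0.1829]), 0.2078, 0.0018, 88.6) 0.0769
[1.1510e-01 4.0000e-04 4.0000e-04 1.5707e+00]
```

Call:
move_arm --targets "1 0.1147 0 0 0.7; 1 0.1147 0 0 0.7; 1 0.1147 0 0 0.7; 1 0.1147 0 0 0.7; 1 0.1147 0 0 0.7"

```text
time_s: 11.8
tool_pos: [0.5447, 0.1771, 0.2463]
tool_rot: [179.8, 0.1, -42.0]
ft_force: [-0.9, -0.2, -0.2]
grip_width: 0.0854
grasp_force: 0.0
```

Call:
move_arm --targets "1 0 0 0 0.74; 1 0 0 0 0.74; 1 0 0 0 0.74; 1 0 0 0 0.74; 1 0 0 0 0.74"

```text
time_s: 12.3
tool_pos: [0.5441, 0.1774, 0.2471]
tool_rot: [179.8, -0.1, -84.4]
ft_force: [0.0, 0.6, -0.0]
grip_width: 0.0855
grasp_force: 0.0
```

Call:
move_arm --targets "1 0 0 0 0.131; 1 0 0 0 0.131; 1 0 0 0.04 0.131; 1 0 0 0.085 0.131; 1 0 0 0.085 0.131"

```text
time_s: 12.8
tool_pos: [0.5398, 0.1756, 0.1565]
tool_rot: [179.2, -0.4, -91.4]
ft_force: [-0.6, -1.2, 0.1]
grip_width: 0.0856
grasp_force: 0.0
```

Call:
move_arm --targets "0.1 0 0 0 0; 0.1 0 0 0 0; 0.1 0 0 0 0; 0.1 0 0 0 0; 0.1 0 0 0 0" --force 60

```text
time_s: 13.3
tool_pos: [0.5444, 0.1779, 0.1657]
tool_rot: [-180.0, 0.1, -91.5]
ft_force: [-5.3, 0.8, 5.8]
grip_width: 0.0182
grasp_force: 58.5
```

Call:
move_arm --targets "0.1 0 0 0 0.14; 0.1 0 0 0 0.28; 0.1 0 0 0 0.42; 0.1 0 0 0 0.56; 0.1 0 0 0 0.7"

```text
time_s: 13.8
tool_pos: [0.5446, 0.1778, 0.1657]
tool_rot: [-180.0, 0.1, -131.9]
ft_force: [-3.4, 0.0, 5.3]
grip_width: 0.0185
grasp_force: 58.5
```

Call:
move_arm --targets "0.1 0 0 0 0.12; 0.1 0 0 0 0.24; 0.1 0 0 0 0.347; 0.1 0 0 0 0.347; 0.1 0 0 0 0.347"

```text
time_s: 14.3
tool_pos: [0.5447, 0.1777, 0.1658]
tool_rot: [180.0, 0.1, -151.5]
ft_force: [-3.6, -0.5, 5.4]
grip_width: 0.0178
grasp_force: 58.5
```

Call:
move_arm --targets "1 0 0 0 0; 1 0 0 0 0; 1 0 0 0 0; 1 0 0 0 0; 1 0 0 -0.04 0"

```text
time_s: 14.8
tool_pos: [0.5415, 0.1765, 0.1987]
tool_rot: [179.9, -0.7, -151.5]
ft_force: [0.8, 0.7, -0.5]
grip_width: 0.0854
grasp_force: 0.0
```

Call:
move_arm --targets "1 0 0 -0.046 -0.15; 1 0 0 -0.046 -0.3; 1 0 0 -0.046 -0.45; 1 0 0 -0.046 -0.6; 1 0 0 -0.046 -0.7"

```text
time_s: 15.3
tool_pos: [0.5447, 0.1776, 0.25]
tool_rot: [180.0, 0.0, -111.1]
ft_force: [0.6, -0.0, -1.0]
grip_width: 0.0855
grasp_force: 0.0
```

Call:
move_arm --targets "1 0 0 0 -0.15; 1 0 0 0 -0.3; 1 0 0 0 -0.45; 1 0 0 0 -0.6; 1 0 0 0 -0.7"

```text
time_s: 15.8
tool_pos: [0.5447, 0.1776, 0.25]
tool_rot: [180.0, -0.0, -71.0]
ft_force: [0.0, 0.3, -0.3]
grip_width: 0.0853
grasp_force: 0.0
```

Call:
move_arm --targets "1 0 0 0 -0.15; 1 0 0 0 -0.3; 1 0 0 0 -0.45; 1 0 0 0 -0.6; 1 0 0 0 -0.7"

```text
time_s: 16.3
tool_pos: [0.5447, 0.1775, 0.25]
tool_rot: [180.0, 0.0, -30.9]
ft_force: [0.2, -0.6, 0.1]
grip_width: 0.0854
grasp_force: 0.0
```

```bash
python3 - <<'E'
from h import *
p,y,s=pose(); print(p,y,s["time_s"])
print(rel([.4306,.1807,.25],-1.5))
E
```

```text
[0.54472747 0.17754659 0.24998417] -30.868817390284164 16.3
[-0.0996  0.0558 -0.     -0.5126]
```

Measured yaw is good; go back over the hatch and look.

Call:
move_arm --targets "1 -0.0996 0.0558 0 -0.5126; 1 -0.0996 0.0558 0 -0.5126; 1 -0.0996 0.0558 0 -0.5126; 1 -0.0996 0.0558 0 -0.5126; 1 -0.0996 0.0558 0 -0.5126"

```text
time_s: 16.8
tool_pos: [0.4302, 0.1815, 0.2505]
tool_rot: [-180.0, -0.0, -1.7]
ft_force: [0.6, -0.5, 0.2]
grip_width: 0.0851
grasp_force: 0.0
```

```bash
python3 - <<'E'
from h import *
c=snap("wrist","w3"); p,y,s=pose(); print(p,y); plaques(c,.084,.105); print('T'); plaques(c,.188,.205)
print('stops');plaques(c,.073,.0805,30)
E
```

```text
[0.43058367 0.18146974 0.25028388] -1.8919196221315737
[163. 121.] 1532 (array([0.4823, 0.2559]), 0.0464, 0.04, 88.2) 0.0924
[251. 176.] 4559 (array([0.4319, 0.181 ]), 0.0828, 0.052, -1.8) 0.0925
[251. 248.] 1720 (array([0.3614, 0.1828]), 0.2014, 0.0024, 88.5) 0.0947
T
[260.  41.] 3049 (array([0.5369, 0.1732]), 0.0567, 0.0182, 28.2) 0.1963
[101. 177.] 2506 (array([0.454 , 0.2738]), 0.1083, 0.0038, -2.1) 0.1968
stops
[250. 128.] 230 (array([0.4786, 0.1801]), 0.031, 0.0059, 88.2) 0.0776
[192. 132.] 61 (array([0.4761, 0.2368]), 0.0075, 0.0068, 88.3) 0.0775
[309. 132.] 60 (array([0.4728, 0.1231]), 0.0079, 0.0074, 71.0) 0.0775
[217. 147.] 59 (array([0.4615, 0.2132]), 0.0077, 0.0076, 17.8) 0.0775
[284. 147.] 57 (array([0.4599, 0.1473]), 0.0077, 0.007, 81.6) 0.0773
[218. 205.] 56 (array([0.4015, 0.2151]), 0.0079, 0.0073, -30.3) 0.0775
[282. 205.] 56 (array([0.3999, 0.1492]), 0.0075, 0.0074, -22.3) 0.0773
[250. 222.] 150 (array([0.3823, 0.1825]), 0.0303, 0.0055, 88.1) 0.0778
[251. 240.] 562 (array([0.3615, 0.1823]), 0.2087, 0.0015, 88.6) 0.0768
```

View pics/w3.png

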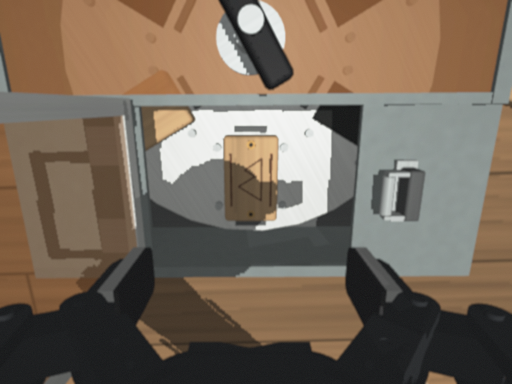

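Call:
move_arm --targets "1 0.001 0 0.05 0.007; 1 0.001 0 0.1 0.007; 1 0.001 0 0.15 0.007; 1 0.001 0 0.172 0.007; 1 0.001 0 0.172 0.007"

```text
time_s: 17.35
tool_pos: [0.4297, 0.1796, 0.0746]
tool_rot: [179.7, 0.4, -2.4]
ft_force: [1.0, -0.6, 0.6]
grip_width: 0.0854
grasp_force: 0.0
```

Call:
move_arm --targets "0.3 0 0 0 0; 0.3 0 0 0 0; 0.3 0 0 0 0; 0.3 0 0 0 0; 0.3 0 0 0 0"

```text
time_s: 17.85
tool_pos: [0.4332, 0.1823, 0.0804]
tool_rot: [-179.8, -0.2, -2.2]
ft_force: [0.1, -0.4, 6.1]
grip_width: 0.0502
grasp_force: 62.8
```

Call:
move_arm --targets "0.3 0 0 -0.05 0; 0.3 0 0 -0.1 0; 0.3 0 0 -0.15 0; 0.3 0 0 -0.172 0; 0.3 0 0 -0.172 0"

```text
time_s: 18.35
tool_pos: [0.4334, 0.1824, 0.2551]
tool_rot: [-179.6, -0.4, -2.2]
ft_force: [0.8, -0.5, -1.3]
grip_width: 0.0505
grasp_force: 63.3
```

Call:
move_arm --targets "0.3 0.01 0.04 0 0; 0.3 0.02 0.08 0 0; 0.3 0.03 0.12 0 0; 0.3 0.04 0.16 0 0; 0.3 0.05 0.1915 0 0"

```text
time_s: 18.85
tool_pos: [0.4737, -0.0138, 0.2497]
tool_rot: [-180.0, 0.0, -2.3]
ft_force: [0.7, 0.6, -1.6]
grip_width: 0.05
grasp_force: 63.3
```

Call:
move_arm --targets "0.3 0.01 0.04 0 0; 0.3 0.02 0.08 0 0; 0.3 0.03 0.12 0 0; 0.3 0.04 0.16 0 0; 0.3 0.05 0.1915 0 0"

```text
time_s: 19.35
tool_pos: [0.5163, -0.2072, 0.2493]
tool_rot: [-180.0, 0.1, -2.3]
ft_force: [0.9, 1.1, -0.3]
grip_width: 0.0501
grasp_force: 63.3
```

Call:
move_arm --targets "0.3 0.01 0.04 0 0; 0.3 0.02 0.08 0 0; 0.3 0.03 0.12 0 0; 0.3 0.04 0.16 0 0; 0.3 0.05 0.1915 0 0"

```text
time_s: 19.85
tool_pos: [0.5589, -0.4004, 0.2488]
tool_rot: [-179.9, 0.1, -2.3]
ft_force: [0.8, 1.1, -0.4]
grip_width: 0.0501
grasp_force: 63.3
```

```bash
python3 - <<'E'
from h import *
p,y,s=pose(); print(p,y,s["grip_width"]); print(rel([.565,-.397,.042],-1.5))
plaques(snap("wrist"),.012,.035)
E
```

```text
[ 0.55887098 -0.4004466   0.24882592] -2.2868967217866967 0.05008754086500795
[ 0.006  -0.0037  0.2068 -0.0137]
[168.  20.] 360 (array([ 0.7153, -0.3193]), 0.0543, 0.0104, -51.1) 0.0248
[12. 73.] 1825 (array([ 0.6763, -0.1508]), 0.095, 0.0414, -13.5) 0.0212
[244. 136.] 2272 (array([ 0.5585, -0.3963]), 0.2206, 0.1914, -5.2) 0.0238
[ 24. 193.] 3278 (array([ 0.5349, -0.1267]), 0.0842, 0.0531, -16.2) 0.0223
```

Call:
move_arm --targets "0.3 0.003 -0.002 0.05 0; 0.3 0.003 -0.002 0.1 0; 0.3 0.003 -0.002 0.15 0; 0.3 0.003 -0.002 0.205 0; 0.3 0.003 -0.002 0.205 0"

```text
time_s: 20.4
tool_pos: [0.5572, -0.3933, 0.0364]
tool_rot: [-179.5, 0.8, -2.3]
ft_force: [-0.9, -0.1, -1.9]
grip_width: 0.05
grasp_force: 63.2
```

Call:
move_arm --targets "1 0 0 0 0; 1 0 0 0 0; 1 0 0 0 0; 1 0 0 0 0"

```text
time_s: 20.8
tool_pos: [0.5637, -0.3973, 0.0479]
tool_rot: [179.9, -0.2, -2.2]
ft_force: [0.1, -0.1, 0.4]
grip_width: 0.0853
grasp_force: 0.0
```

Call:
move_arm --targets "1 0 0 -0.05 0; 1 0 0 -0.1 0; 1 0 0 -0.15 0; 1 0 0 -0.16 0; 1 0 0 -0.16 0"

```text
time_s: 21.3
tool_pos: [0.5637, -0.3974, 0.2098]
tool_rot: [179.8, -0.4, -2.2]
ft_force: [-0.6, -0.8, -0.6]
grip_width: 0.0853
grasp_force: 0.0
```

Call:
move_arm --targets "1 -0.006 -0.045 0 0; 1 -0.012 -0.09 0 0; 1 -0.018 -0.135 0.01 0; 1 -0.025 -0.18 0.02 0; 1 -0.032 -0.225 0.03 0"

```text
time_s: 21.8
tool_pos: [0.5379, -0.1686, 0.1737]
tool_rot: [-180.0, 0.1, -2.2]
ft_force: [0.7, 0.4, -0.3]
grip_width: 0.0856
grasp_force: 0.0
```

Call:
move_arm --targets "1 -0.007 -0.046 0.01 0.12; 1 -0.007 -0.046 0.01 0.239; 1 -0.007 -0.046 0.01 0.239; 1 -0.007 -0.046 0.01 0.239; 1 -0.007 -0.046 0.01 0.239"

```text
time_s: 22.3
tool_pos: [0.5338, -0.1251, 0.1649]
tool_rot: [180.0, 0.0, -15.9]
ft_force: [0.4, 0.5, 0.2]
grip_width: 0.0856
grasp_force: 0.0
```

```bash
python3 - <<'E'
from h import *
c=snap("wrist"); p,y,s=pose(); print(p,y); plaques(c,amin=1000)
c=snap("top"); plaques(c,.015,.04)
E
```

```text
[ 0.53385451 -0.12517253  0.16492318] -15.893754100033814
[ 98. 119.] 2382 (array([ 0.61  , -0.0138]), 0.2242, 0.0023, -1.4) 0.0212
[212.  30.] 4433 (array([ 0.6723, -0.1313]), 0.066, 0.0521, 15.7) 0.0223
[435. 135.] 3175 (array([ 0.5124, -0.2895]), 0.2583, 0.0073, -5.3) 0.0213
[251. 180.] 5063 (array([ 0.5346, -0.1264]), 0.084, 0.052, -16.2) 0.0225
[257. 103.] 491 (array([ 0.7918, -0.0749]), 0.0719, 0.0681, 9.9) 0.035
[392. 178.] 413 (array([ 0.553 , -0.4698]), 0.3325, 0.148, 26.0) 0.0276
[369. 179.] 530 (array([ 0.5578, -0.3975]), 0.0842, 0.0534, -0.8) 0.0258
[275. 195.] 315 (array([ 0.5166, -0.1241]), 0.0561, 0.0517, -15.8) 0.0211
[371. 213.] 555 (array([ 0.457 , -0.3995]), 0.0842, 0.0525, -0.7) 0.0257
[392. 281.] 553 (array([ 0.2661, -0.4525]), 0.0847, 0.0523, 64.3) 0.0213
```

Call:
move_arm --targets "1 0.001 0.001 0.05 0.005; 1 0.001 0.001 0.1 0.005; 1 0.001 0.001 0.14 0.005; 1 0.001 0.001 0.154 0.005; 1 0.001 0.001 0.154 0.005"

```text
time_s: 22.9
tool_pos: [0.5325, -0.1262, 0.0084]
tool_rot: [179.9, 0.3, -16.2]
ft_force: [0.3, 0.7, -0.2]
grip_width: 0.0853
grasp_force: 0.0
```

Call:
move_arm --targets "0.3 0 0 0 0; 0.3 0 0 0 0; 0.3 0 0 0 0; 0.3 0 0 0 0; 0.3 0 0 0 0"

```text
time_s: 23.4
tool_pos: [0.5362, -0.1258, 0.0132]
tool_rot: [-180.0, -0.2, -16.2]
ft_force: [0.4, 0.3, 5.7]
grip_width: 0.0496
grasp_force: 62.6
```

Call:
move_arm --targets "0.3 0 0 -0.05 0; 0.3 0 0 -0.1 0; 0.3 0 0 -0.15 0; 0.3 0 0 -0.2 0; 0.3 0 0 -0.2 0"

```text
time_s: 23.9
tool_pos: [0.5383, -0.1265, 0.2203]
tool_rot: [-179.9, -0.9, -16.2]
ft_force: [1.1, 0.2, -2.0]
grip_width: 0.0496
grasp_force: 63.0
```

Call:
move_arm --targets "0.3 -0.0925 -0.133 0 -0.255; 0.3 -0.0925 -0.133 0 -0.255; 0.3 -0.0925 -0.133 0 -0.255; 0.3 -0.0925 -0.133 0 -0.255; 0.3 -0.0925 -0.133 0 -0.255"

```text
time_s: 24.4
tool_pos: [0.4824, 0.0296, 0.2117]
tool_rot: [-179.9, -0.1, -1.4]
ft_force: [-0.4, -0.2, -0.6]
grip_width: 0.0495
grasp_force: 63.0
```

Call:
move_arm --targets "0.3 -0.056 -0.152 0 0; 0.3 -0.056 -0.152 0 0; 0.3 -0.056 -0.152 0 0; 0.3 -0.056 -0.152 0 0; 0.3 -0.056 -0.152 0 0"

```text
time_s: 24.9
tool_pos: [0.4311, 0.1823, 0.2111]
tool_rot: [-180.0, -0.0, -1.5]
ft_force: [0.5, -0.6, -1.1]
grip_width: 0.0496
grasp_force: 63.1
```

```bash
python3 - <<'E'
from h import *
c=snap("wrist"); p,y,s=pose(); print(p,y,s["grip_width"]); plaques(c,p[2]-.005,p[2]+.025)
print(rel([.4306,.1807,.1315],-1.5))
E
```

```text
[0.43140283 0.18118944 0.21112517] -1.5454918027914164 0.049935727021543405
[ 31. 203.] 10847 (array([0.4591, 0.2758]), 0.0983, 0.0054, -2.2) 0.2215
[250. 252.] 20199 (array([0.4307, 0.1825]), 0.0836, 0.0772, -1.5) 0.2208
[-0.0008  0.0005  0.0796 -0.0008]
```

Call:
move_arm --targets "0.3 0 0.001 0.045 0; 0.3 0 0.001 0.09 0; 0.3 0 0.001 0.105 0; 0.3 0 0.001 0.105 0; 0.3 0 0.001 0.105 0"

```text
time_s: 25.45
tool_pos: [0.4322, 0.1795, 0.107]
tool_rot: [180.0, -0.1, -1.7]
ft_force: [1.0, 0.7, 0.2]
grip_width: 0.0494
grasp_force: 63.0
```

Call:
move_arm --targets "0.3 0 0 0.01 0; 0.3 0 0 0.018 0; 0.3 0 0 0.024 0; 0.3 0 0 0.024 0; 0.3 0 0 0.024 0"

```text
time_s: 25.95
tool_pos: [0.4313, 0.1806, 0.0832]
tool_rot: [-180.0, -0.1, -1.6]
ft_force: [-1.7, -0.4, 8.4]
grip_width: 0.0498
grasp_force: 64.1
```

```bash
python3 - <<'E'
from h import *
c=snap("wrist"); p,y,s=pose(); print(p,y,s["grip_width"],s["ft_force"]); plaques(c,.084,.105)
E
```

```text
[0.43130608 0.1806416  0.08320349] -1.5542710708827936 0.04948937882099473 [-3.37417291  0.20660155  9.0757685 ]
[ 50. 148.] 8890 (array([0.4868, 0.2713]), 0.0736, 0.035, -62.0) 0.0924
[250. 254.] 19673 (array([0.4305, 0.1809]), 0.0843, 0.0773, -1.7) 0.0929
[114. 378.] 370 (array([0.3633, 0.2546]), 0.0192, 0.0028, 88.6) 0.088
[385. 378.] 376 (array([0.3597, 0.1108]), 0.0187, 0.0025, 89.3) 0.088
```

Call:
move_arm --targets "1 0 0 0 0; 1 0 0 0 0; 1 0 0 0 0; 1 0 0 0 0"

```text
time_s: 26.4
tool_pos: [0.431, 0.1805, 0.0819]
tool_rot: [180.0, 0.0, -1.6]
ft_force: [-0.6, -0.8, -0.1]
grip_width: 0.0852
grasp_force: 0.0
```

Call:
move_arm --targets "1 0 0 -0.05 0; 1 0 0 -0.1 0; 1 0 0 -0.15 0; 1 0 0 -0.168 0; 1 0 0 -0.168 0"

```text
time_s: 26.9
tool_pos: [0.4325, 0.1813, 0.2535]
tool_rot: [-179.8, -0.3, -1.6]
ft_force: [0.5, 0.4, -0.3]
grip_width: 0.0852
grasp_force: 0.0
```

```bash
python3 - <<'E'
from h import *
c=snap("wrist"); p,y,s=pose(); print(p,y); plaques(c,.084,.105)
print(rel([.5448,.1777,.25],28.5))
E
```

```text
[0.43144608 0.18093649 0.25109102] -1.587407830757821
[165. 125.] 1418 (array([0.4822, 0.2557]), 0.0455, 0.0387, 88.4) 0.0924
[251. 180.] 4449 (array([0.4308, 0.1811]), 0.0831, 0.0522, -1.5) 0.0925
[251. 249.] 1690 (array([0.3614, 0.182 ]), 0.202, 0.0021, 88.6) 0.0946
[ 1.134e-01  1.000e-04  1.100e-03 -5.251e-01]
```

Call:
move_arm --targets "1 0.1134 0 0.001 -0.525; 1 0.1134 0 0.001 -0.525; 1 0.1134 0 0.001 -0.525; 1 0.1134 0 0.001 -0.525; 1 0.1134 0 0.001 -0.525"

```text
time_s: 27.45
tool_pos: [0.5442, 0.177, 0.2465]
tool_rot: [-180.0, 0.2, 28.5]
ft_force: [0.2, -0.7, 0.5]
grip_width: 0.0858
grasp_force: 0.0
```

Call:
move_arm --targets "1 0 0 0.04 0; 1 0 0 0.085 0; 1 0 0 0.085 0; 0.1 0 0 0.085 0; 0.1 0 0 0.085 0"

```text
time_s: 27.95
tool_pos: [0.5459, 0.1779, 0.167]
tool_rot: [179.9, -0.3, 28.5]
ft_force: [0.5, 0.2, -0.0]
grip_width: 0.059
grasp_force: 0.0
```

Call:
move_arm --targets "0.1 0 0 0 0; 0.1 0 0 0 0; 0.1 0 0 0 0; 0.1 0 0 0 0.12; 0.1 0 0 0 0.24"

```text
time_s: 28.45
tool_pos: [0.545, 0.1778, 0.1659]
tool_rot: [-180.0, -0.2, 14.5]
ft_force: [-1.8, 1.0, 5.6]
grip_width: 0.018
grasp_force: 58.5
```

Call:
move_arm --targets "0.1 0 0 0 0.14; 0.1 0 0 0 0.28; 0.1 0 0 0 0.42; 0.1 0 0 0 0.56; 0.1 0 0 0 0.7"

```text
time_s: 28.95
tool_pos: [0.545, 0.1773, 0.1659]
tool_rot: [-179.9, -0.1, -25.6]
ft_force: [-1.7, -0.7, 5.4]
grip_width: 0.0182
grasp_force: 59.1
```

Call:
move_arm --targets "0.1 0 0 0 0.107; 0.1 0 0 0 0.107; 0.1 0 0 0 0.107"

```text
time_s: 29.25
tool_pos: [0.5449, 0.1773, 0.1659]
tool_rot: [-179.9, -0.1, -31.5]
ft_force: [-1.0, -0.9, 5.7]
grip_width: 0.018
grasp_force: 58.6
```

Call:
move_arm --targets "1 0 0 0 0; 1 0 0 0 0; 1 0 0 0 0; 1 0 0 0 0; 1 0 0 -0.04 0"

```text
time_s: 29.75
tool_pos: [0.5411, 0.1763, 0.1987]
tool_rot: [179.4, 0.4, -31.5]
ft_force: [1.4, 0.1, 0.1]
grip_width: 0.0852
grasp_force: 0.0
```

Call:
move_arm --targets "1 0 0 -0.046 0; 1 0 0 -0.046 0; 1 0 0 -0.046 0"

```text
time_s: 30.05
tool_pos: [0.5449, 0.1778, 0.2513]
tool_rot: [-179.8, -0.1, -31.5]
ft_force: [-0.1, -0.2, -1.0]
grip_width: 0.0854
grasp_force: 0.0
```

```bash
python3 - <<'E'
from h import *
p,y,s=pose(); print(p,y,s["time_s"]); print(rel([.681,-.13,.25],16))
E
```

```text
[0.54488439 0.17778204 0.25132167] -31.494618376227628 30.05
[ 0.2769  0.1913  0.0013 -0.8289]
```

Call:
move_arm --targets "1 0.1385 0.0957 0 0; 1 0.1385 0.0957 0 0; 1 0.1385 0.0957 0 0; 1 0.1385 0.0957 0 0"

```text
time_s: 30.45
tool_pos: [0.6128, 0.0196, 0.2481]
tool_rot: [179.8, 0.1, -31.7]
ft_force: [0.9, -0.1, 0.3]
grip_width: 0.0854
grasp_force: 0.0
```

Call:
move_arm --targets "1 0.1385 0.0957 0 -0.15; 1 0.1385 0.0957 0 -0.3; 1 0.1385 0.0957 0 -0.45; 1 0.1385 0.0957 0 -0.6; 1 0.1385 0.0957 0 -0.7"

```text
time_s: 30.95
tool_pos: [0.6806, -0.1341, 0.2465]
tool_rot: [-180.0, 0.3, 8.7]
ft_force: [-0.6, 0.2, -0.5]
grip_width: 0.0854
grasp_force: 0.0
```

Call:
move_arm --targets "1 0 0 0.045 -0.129; 1 0 0 0.086 -0.129; 1 0 0 0.086 -0.129; 1 0 0 0.086 -0.129; 1 0 0 0.086 -0.129"

```text
time_s: 31.45
tool_pos: [0.6821, -0.1309, 0.1671]
tool_rot: [179.9, -0.2, 16.0]
ft_force: [0.9, -0.1, 1.3]
grip_width: 0.0851
grasp_force: 0.0
```

```bash
python3 - <<'E'
from h import *
c=snap("wrist"); p,y,s=pose(); print(p,y); plaques(c,amin=1000)
E
```

```text
[ 0.68219774 -0.13081221  0.16736848] 16.008062365308938
[111. 167.] 1429 (array([0.6686, 0.0038]), 0.2185, 0.1015, 32.4) 0.0213
[246. 181.] 4961 (array([ 0.6816, -0.1283]), 0.0835, 0.0521, 15.8) 0.0225
```

Call:
move_arm --targets "1 0 -0.0026 0.05 0.003; 1 0 -0.0026 0.1 0.003; 1 0 -0.0026 0.14 0.003; 1 0 -0.0026 0.155 0.003; 1 0 -0.0026 0.155 0.003"

```text
time_s: 32.0
tool_pos: [0.6793, -0.1279, 0.0078]
tool_rot: [-180.0, 0.1, 15.8]
ft_force: [-0.7, -0.5, 0.5]
grip_width: 0.0858
grasp_force: 0.0
```

Call:
move_arm --targets "0.3 0 0 0 0; 0.3 0 0 0 0; 0.3 0 0 0 0; 0.3 0 0 0 0; 0.3 0 0 0 0"

```text
time_s: 32.5
tool_pos: [0.682, -0.1282, 0.0124]
tool_rot: [179.9, -0.3, 15.9]
ft_force: [-0.1, 1.3, 6.0]
grip_width: 0.05
grasp_force: 62.9
```

Call:
move_arm --targets "0.3 0 0 -0.05 0; 0.3 0 0 -0.1 0; 0.3 0 0 -0.15 0; 0.3 0 0 -0.2 0; 0.3 0 0 -0.2 0"

```text
time_s: 33.0
tool_pos: [0.6832, -0.1293, 0.2201]
tool_rot: [179.6, -0.9, 15.8]
ft_force: [0.8, 0.1, 0.4]
grip_width: 0.0502
grasp_force: 62.9
```

Call:
move_arm --targets "0.3 -0.078 -0.183 0 0.305; 0.3 -0.078 -0.183 0 0.305; 0.3 -0.078 -0.183 0 0.305; 0.3 -0.078 -0.183 0 0.305; 0.3 -0.078 -0.183 0 0.305"

```text
time_s: 33.5
tool_pos: [0.5519, 0.0303, 0.2104]
tool_rot: [-179.9, -0.1, -1.4]
ft_force: [0.1, -0.2, -0.3]
grip_width: 0.0502
grasp_force: 62.9
```

Call:
move_arm --targets "0.3 -0.1295 -0.151 0 0; 0.3 -0.1295 -0.151 0 0; 0.3 -0.1295 -0.151 0 0; 0.3 -0.1295 -0.151 0 0; 0.3 -0.1295 -0.151 0 0"

```text
time_s: 34.0
tool_pos: [0.4273, 0.185, 0.21]
tool_rot: [-179.8, -0.1, -1.3]
ft_force: [-0.1, -0.5, -0.5]
grip_width: 0.05
grasp_force: 63.0
```

```bash
python3 - <<'E'
from h import *
c=snap("wrist"); p,y,s=pose(); print(p,y,s["grip_width"]); plaques(c,p[2]-.005,p[2]+.025)
print(rel([.4306,.1807,.1315],-1.5)); print("stops"); plaques(c,.073,.0805,30); print("pl");plaques(c,.087,.1)
E
```

```text
[0.42866389 0.18335172 0.21001731] -1.3680673181010587 0.04979023762127354
[ 35. 192.] 11541 (array([0.458 , 0.2758]), 0.1004, 0.0058, -2.1) 0.2209
[250. 252.] 20501 (array([0.427 , 0.1849]), 0.0839, 0.0773, -1.5) 0.2206
[0.002  0.0026 0.0785 0.0023]
stops
[189. 110.] 30 (array([0.4945, 0.2341]), 0.0167, 0.0033, 13.6) 0.0771
[193. 102.] 34 (array([0.5004, 0.2301]), 0.0068, 0.0032, 88.9) 0.0774
[317. 102.] 44 (array([0.4985, 0.1282]), 0.0059, 0.005, 59.5) 0.0773
[254. 128.] 300 (array([0.4786, 0.1799]), 0.032, 0.0058, 88.4) 0.0773
[188. 132.] 80 (array([0.4763, 0.237 ]), 0.0075, 0.0075, 72.4) 0.0774
[322. 133.] 84 (array([0.4726, 0.1233]), 0.0079, 0.0078, -84.5) 0.0772
[216. 149.] 76 (array([0.4616, 0.2134]), 0.0078, 0.0071, -47.3) 0.0774
[293. 149.] 76 (array([0.4595, 0.1478]), 0.0075, 0.0074, -5.4) 0.0773
[377. 168.] 52 (array([0.4414, 0.0742]), 0.0076, 0.0042, -9.5) 0.0766
[151. 254.] 66 (array([0.3638, 0.2806]), 0.0169, 0.0013, -89.2) 0.0766
[355. 255.] 107 (array([0.3591, 0.0879]), 0.0294, 0.0013, 88.7) 0.0766
pl
[154. 120.] 2273 (array([0.4812, 0.2561]), 0.0493, 0.0424, 88.7) 0.0925
```

Call:
move_arm --targets "0.3 0.002 0.0024 0.045 0.002; 0.3 0.002 0.0024 0.09 0.002; 0.3 0.002 0.0024 0.1 0.002; 0.3 0.002 0.0024 0.1 0.002; 0.3 0.002 0.0024 0.1 0.002"

```text
time_s: 34.55
tool_pos: [0.4335, 0.1792, 0.1112]
tool_rot: [-179.9, -0.2, -1.8]
ft_force: [0.1, 0.1, -0.6]
grip_width: 0.05
grasp_force: 63.0
```

```bash
python3 - <<'E'
from h import *
c=snap("wrist"); p,y,s=pose(); print(p,y,s["grip_width"]); plaques(c,p[2]+.005,p[2]+.018)
print(rel([.4306,.1807,.081],-1.5))
E
```

```text
[0.43360036 0.1795201  0.11147123] -1.7696129862636687 0.049877662455683834
[250. 254.] 19212 (array([0.4331, 0.1759]), 0.084, 0.0701, -1.8) 0.1216
[-0.003  -0.0011  0.0305 -0.0047]
```

Call:
move_arm --targets "0.3 -0.003 -0.0015 0.005 -0.004; 0.3 -0.003 -0.0015 0.005 -0.004; 0.3 -0.003 -0.0015 0.005 -0.004; 0.3 -0.003 -0.0015 0.005 -0.004"

```text
time_s: 35.0
tool_pos: [0.4289, 0.1807, 0.1044]
tool_rot: [-180.0, -0.0, -1.5]
ft_force: [0.1, 1.2, -0.7]
grip_width: 0.05
grasp_force: 63.0
```

```bash
python3 - <<'E'
from h import *
c=snap("wrist"); p,y,s=pose(); print(p,y,s["grip_width"]); plaques(c,p[2]+.007,p[2]+.0145)
print(rel([.4306,.1807,.081],-1.5))
E
```

```text
[0.42887778 0.18061043 0.10436796] -1.517402633866624 0.0501065773082358
[249. 254.] 18764 (array([0.4287, 0.1808]), 0.0837, 0.0633, -1.5) 0.1147
[ 0.0017 -0.0001  0.0234 -0.0003]
```

Call:
move_arm --targets "0.3 0.0015 0 0.008 0; 0.3 0.0015 0 0.016 0; 0.3 0.0015 0 0.021 0; 0.3 0.0015 0 0.023 0; 0.3 0.0015 0 0.023 0"

```text
time_s: 35.55
tool_pos: [0.4298, 0.1801, 0.0822]
tool_rot: [179.9, 0.0, -1.5]
ft_force: [-8.7, -1.3, 15.7]
grip_width: 0.0497
grasp_force: 64.7
```

```bash
python3 - <<'E'
from h import *
c=snap("wrist"); p,y,s=pose(); print(p,y,s["grip_width"],s["ft_force"]); plaques(c,.088,.1)
E
```

```text
[0.42977569 0.18008586 0.08221439] -1.5070874722029752 0.049944505671256086 [-7.6756253  -1.28119433 15.65345451]
[ 49. 144.] 9118 (array([0.4871, 0.2685]), 0.07, 0.0355, -61.7) 0.0926
[250. 254.] 19116 (array([0.4296, 0.1801]), 0.0836, 0.0632, -1.2) 0.0927
```

Call:
move_arm --targets "1 0 0 0 0; 1 0 0 0 0; 1 0 0 0 0; 1 0 0 0 0"

```text
time_s: 36.0
tool_pos: [0.4302, 0.1804, 0.0808]
tool_rot: [180.0, 0.0, -1.5]
ft_force: [-0.3, -0.8, -0.4]
grip_width: 0.0852
grasp_force: 0.0
```

Call:
move_arm --targets "1 0 0 -0.05 0; 1 0 0 -0.1 0; 1 0 0 -0.15 0; 1 0 0 -0.168 0; 1 0 0 -0.168 0"

```text
time_s: 36.5
tool_pos: [0.4318, 0.1813, 0.2524]
tool_rot: [-179.8, -0.3, -1.5]
ft_force: [-0.5, 0.1, -0.3]
grip_width: 0.0853
grasp_force: 0.0
```

```bash
python3 - <<'E'
from h import *
c=snap("wrist","w4"); p,y,s=pose(); print(p,y,s["time_s"]); plaques(c,.084,.105)
print("stops"); plaques(c,.073,.0805,40)
P=cloud(c); m=(P[...,1]>.23)&(P[...,1]<.4)&(P[...,2]>.15); print("lid", P[m].min(0),P[m].max(0))
t=snap("top"); P=cloud(t); m=(P[...,1]>.24)&(P[...,1]<.42)&(P[...,2]>.15)&(P[...,0]>.33)&(P[...,0]<.53)&(t["range_z"]>0)
q=P[m]; print(len(q))
for a in np.arange(.15,.36,.02):
    k=q[abs(q[:,2]-a)<.01]
    if len(k): print(a.round(2),len(k),k.min(0).round(3),k.max(0).round(3))
E
```

```text
[0.43070169 0.18090361 0.25002954] -1.536286732102674 36.55
[165. 124.] 1539 (array([0.4812, 0.255 ]), 0.0471, 0.0408, 88.5) 0.0925
[251. 181.] 4511 (array([0.4296, 0.1807]), 0.0838, 0.052, -1.5) 0.0925
[252. 249.] 1692 (array([0.3615, 0.1821]), 0.2018, 0.002, 88.6) 0.0947
stops
[251. 130.] 203 (array([0.4787, 0.1797]), 0.0312, 0.0056, 88.4) 0.0775
[192. 134.] 60 (array([0.4764, 0.2373]), 0.0077, 0.0072, -65.3) 0.0773
[309. 135.] 63 (array([0.4726, 0.1233]), 0.0077, 0.0076, -21.9) 0.0771
[252. 138.] 48 (array([0.4713, 0.1794]), 0.0457, 0.0003, 88.5) 0.0783
[217. 149.] 54 (array([0.4619, 0.2132]), 0.0072, 0.007, -5.7) 0.0775
[284. 149.] 59 (array([0.4595, 0.1478]), 0.0077, 0.0074, 27.3) 0.077
[219. 206.] 55 (array([0.4019, 0.2155]), 0.0076, 0.0074, -41.7) 0.0772
[282. 207.] 52 (array([0.3998, 0.1497]), 0.0076, 0.0072, 63.3) 0.0772
[250. 225.] 92 (array([0.381 , 0.1833]), 0.0317, 0.0031, 88.8) 0.0776
[251. 242.] 560 (array([0.3615, 0.1824]), 0.2074, 0.0017, 88.7) 0.077
lid [0.36193318 0.23000135 0.1500052 ] [0.50831468 0.28343552 0.33304972]
2118
0.15 26 [0.36  0.268 0.15 ] [0.393 0.272 0.16 ]
0.17 45 [0.36  0.268 0.16 ] [0.395 0.273 0.18 ]
0.19 49 [0.36  0.271 0.181] [0.395 0.276 0.199]
0.21 55 [0.36  0.272 0.2  ] [0.396 0.277 0.22 ]
0.23 52 [0.359 0.274 0.221] [0.393 0.279 0.239]
0.25 60 [0.359 0.276 0.24 ] [0.392 0.281 0.26 ]
0.27 52 [0.359 0.279 0.261] [0.391 0.283 0.28 ]
0.29 63 [0.359 0.28  0.28 ] [0.391 0.285 0.3  ]
0.31 48 [0.359 0.282 0.3  ] [0.388 0.288 0.32 ]
0.33 39 [0.361 0.284 0.321] [0.378 0.294 0.333]
```

Call:
move_arm --targets "0 0 0 -0.04 0; 0 0 0 -0.08 0; 0 0 0 -0.13 0; 0 0 0 -0.13 0; 0 0 0 -0.13 0"

```text
time_s: 37.1
tool_pos: [0.4304, 0.1808, 0.3784]
tool_rot: [-180.0, 0.1, -1.5]
ft_force: [0.4, -0.1, -1.6]
grip_width: 0.0121
grasp_force: 0.0
```

Call:
move_arm --targets "0 -0.004 -0.045 0 0; 0 -0.004 -0.09 0 0; 0 -0.004 -0.135 0 0; 0 -0.004 -0.18 0 0; 0 -0.004 -0.215 0 0"

```text
time_s: 37.6
tool_pos: [0.4311, 0.3976, 0.3754]
tool_rot: [179.7, 0.2, -1.5]
ft_force: [-0.1, 0.5, -0.0]
grip_width: -0.0003
grasp_force: 0.0
```

```bash
python3 - <<'E'
from h import *
p,y,s=pose(); print(p,y,s["joints"].round(1)); c=snap("wrist","w5"); P=cloud(c)
q=P[(P[...,1]>.29)&(P[...,1]<.37)&(P[...,2]>.27)&(P[...,2]<.335)&(c["range_z"]>0)]; print(len(q),rect(q) if len(q)>5 else '', q.min(0),q.max(0))
E
```

```text
[0.43110202 0.39760909 0.37544308] -1.4616632479636726 [ 5.790e+01  2.020e+01  3.480e+01 -1.000e-01 -1.049e+02  3.060e+01]
9139 (array([0.4353, 0.3166]), 0.1464, 0.0533, -0.0) [0.36211269 0.29000035 0.27551484] [0.50853696 0.34328062 0.33499557]
```

Call:
move_arm --targets "0 0 0 0.04 0; 0 0 0 0.08 0; 0 0 0 0.08 0; 0 0 0 0.08 0"

```text
time_s: 38.05
tool_pos: [0.4321, 0.3948, 0.2986]
tool_rot: [179.8, 0.0, -1.5]
ft_force: [-0.1, 0.4, 1.2]
grip_width: 0.0
grasp_force: 0.0
```

Call:
move_arm --targets "0 0 0.02 0 0; 0 0 0.035 0 0; 0 0 0.045 0 0; 0 0 0.055 0 0; 0 0 0.065 0 0"

```text
time_s: 38.55
tool_pos: [0.4305, 0.3301, 0.2999]
tool_rot: [-179.9, -0.1, -1.5]
ft_force: [0.2, 1.0, 0.4]
grip_width: 0.0004
grasp_force: 0.4
```

Call:
move_arm --targets "0 0 0.015 0 0; 0 0 0.03 0 0; 0 0 0.045 0 0; 0 0 0.06 0 0; 0 0 0.075 0 0"

```text
time_s: 39.05
tool_pos: [0.4281, 0.254, 0.299]
tool_rot: [180.0, 0.0, -1.5]
ft_force: [0.3, -0.4, -0.5]
grip_width: -0.0003
grasp_force: 0.1
```

```bash
python3 - <<'E'
from h import *
p,y,s=pose(); print(p,y,s["ft_force"]); snap("scene","s2")
E
```

```text
[0.42808412 0.25399649 0.29898797] -1.5410410552272533 [ 0.2730018  -0.3751455  -0.49403588]
```

View pics/s2.png

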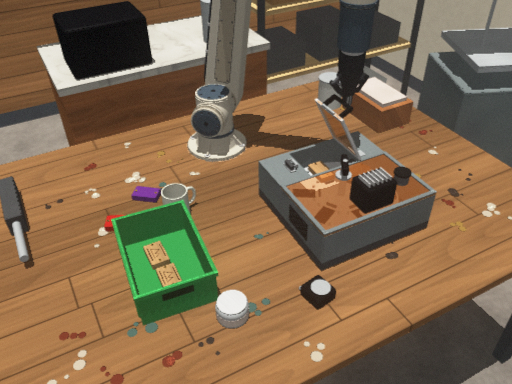

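Call:
move_arm --targets "0 0 0 -0.04 0; 0 0 0 -0.06 0; 0 0 0 -0.06 0; 0 0 0 -0.06 0; 0 0 0 -0.06 0"

```text
time_s: 39.6
tool_pos: [0.4279, 0.2552, 0.358]
tool_rot: [179.9, 0.1, -1.5]
ft_force: [-0.5, -0.6, 0.5]
grip_width: -0.0002
grasp_force: 0.0
```

Call:
move_arm --targets "1 0 0.04 0 0; 1 0 0.08 0 0; 1 0 0.12 0 0; 1 0 0.155 0 0; 1 0 0.155 0 0"

```text
time_s: 40.1
tool_pos: [0.4235, 0.0973, 0.3592]
tool_rot: [180.0, -0.0, -1.7]
ft_force: [0.5, -0.6, 0.3]
grip_width: 0.0723
grasp_force: 0.0
```

Call:
move_arm --targets "1 0 0 0 0; 1 0 0 0 0; 1 0 0 0 0; 1 0 0 0 0; 1 0 0 0 0"

```text
time_s: 40.6
tool_pos: [0.4241, 0.1011, 0.3589]
tool_rot: [180.0, 0.0, -1.5]
ft_force: [0.1, 0.4, 0.5]
grip_width: 0.0854
grasp_force: 0.0
```

Call:
move_arm --targets "1 0 0 0 0; 1 0 0 0 0; 1 0 0 0 0; 1 0 0 0 0; 1 0 0 0 0"

```text
time_s: 41.1
tool_pos: [0.4241, 0.1005, 0.3591]
tool_rot: [180.0, -0.0, -1.5]
ft_force: [0.8, -0.7, 0.8]
grip_width: 0.0857
grasp_force: 0.0
```

Call:
move_arm --targets "1 0 0 0 0; 1 0 0 0 0; 1 0 0 0 0; 1 0 0 0 0; 1 0 0 0 0"

```text
time_s: 41.6
tool_pos: [0.4241, 0.1006, 0.3591]
tool_rot: [180.0, 0.0, -1.5]
ft_force: [-0.3, -0.2, -0.3]
grip_width: 0.0852
grasp_force: 0.0
```

```bash
cat >> h.py <<'E'
def lid(c):
    P=cloud(c); Z=P[...,2]; ok=(c["range_z"]>0)&(P[...,0]>.37)&(P[...,0]<.49)&(P[...,1]>.06)&(P[...,1]<.27)&(Z<.33)
    for a in (.1,.12,.15,.18,.21,.24):
        k=ok&(abs(P[...,1]-a)<.005); print(a,k.sum(),np.percentile(Z[k],[10,50,90,98]).round(4) if k.sum()>5 else '')
E
python3 - <<'E'
from h import *
p,y,s=pose(); print(p,y,s["time_s"]); c=snap("wrist","w6"); lid(c)
E
```

```text
[0.42410579 0.10056235 0.35905689] -1.5292710335082242 41.6
0.1 1167 [0.1612 0.209  0.2104 0.2111]
0.12 1008 [0.1565 0.1575 0.1586 0.1591]
0.15 982 [0.1545 0.1555 0.1565 0.1572]
0.18 968 [0.1524 0.1534 0.1544 0.1551]
0.21 956 [0.1504 0.1513 0.1524 0.1528]
0.24 943 [0.1483 0.1492 0.1503 0.1508]
```

View pics/w6.png

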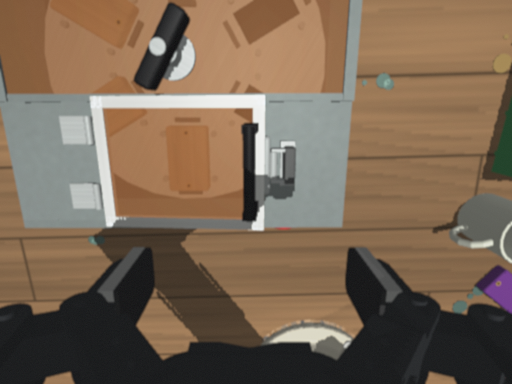

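```bash
python3 - <<'E'
from h import *
c=dict(np.load("w6.npz")); plaques(c,.198,.22,100); p,y,s=pose()
P=cloud(c); q=P[(P[...,2]>.198)&(P[...,2]<.22)&(abs(P[...,0]-.43)<.06)&(c["range_z"]>0)]; g=rect(q)[0]; print(g, rel([g[0],g[1],.19],-1.5))
E
```

```text
[157.  45.] 186 (array([0.5453, 0.1777]), 0.0137, 0.0135, 25.0) 0.1989
[249. 172.] 1308 (array([0.4311, 0.1014]), 0.0919, 0.0138, -1.3) 0.2084
[0.4311 0.1014] [ 0.007  -0.001   0.1691 -0.0005]
```

Call:
move_arm --targets "1 0.007 -0.001 0.05 0; 1 0.007 -0.001 0.1 0; 1 0.007 -0.001 0.15 0; 1 0.007 -0.001 0.17 0; 1 0.007 -0.001 0.17 0"

```text
time_s: 42.15
tool_pos: [0.4291, 0.1004, 0.186]
tool_rot: [179.8, 0.4, -1.5]
ft_force: [0.2, 0.6, 0.5]
grip_width: 0.0856
grasp_force: 0.0
```

Call:
move_arm --targets "1 0 0 0 0; 0 0 0 0 0; 0 0 0 0 0; 0 0 0 0 0; 0 0 0 0 0" --force 80

```text
time_s: 42.65
tool_pos: [0.4314, 0.1015, 0.1897]
tool_rot: [-180.0, -0.1, -1.5]
ft_force: [0.3, 0.4, -0.7]
grip_width: 0.0285
grasp_force: 0.0
```

Call:
move_arm --targets "0 0 0 0 0; 0 0 0 0 0; 0 0 0 0 0"

```text
time_s: 42.95
tool_pos: [0.4312, 0.1011, 0.1895]
tool_rot: [180.0, -0.0, -1.5]
ft_force: [-1.6, -2.0, 3.6]
grip_width: 0.0091
grasp_force: 78.3
```

```bash
python3 - <<'E'
from h import *
p,y,s=pose(); print(p,y,s["ft_force"],s["grip_width"]); lid(snap("wrist"))
E
```

```text
[0.43124691 0.10108338 0.18946408] -1.5264866310641516 [-1.58954196 -1.9824409   3.59793445] 0.009130863756123493
0.1 6754 [0.1939 0.2096 0.2731 0.2764]
0.12 4731 [0.157  0.2335 0.2779 0.2844]
0.15 5273 [0.1549 0.2532 0.2749 0.2774]
0.18 2650 [0.1525 0.1534 0.1542 0.1547]
0.21 2908 [0.1505 0.1513 0.1521 0.1526]
0.24 2730 [0.1485 0.1493 0.1501 0.1507]
```

Call:
move_arm --targets "0 0 0.001 0.003 0; 0 0 0.002 0.006 0; 0 0 0.003 0.009 0; 0 0 0.003 0.009 0; 0 0 0.003 0.009 0"

```text
time_s: 43.5
tool_pos: [0.4311, 0.0981, 0.1799]
tool_rot: [180.0, 0.0, -1.5]
ft_force: [1.3, -2.8, 0.5]
grip_width: 0.009
grasp_force: 78.1
```

Call:
move_arm --targets "0 0 0.001 0.002 0; 0 0 0.001 0.004 0; 0 0 0.001 0.004 0; 0 0 0.001 0.004 0"

```text
time_s: 43.9
tool_pos: [0.4312, 0.0974, 0.1771]
tool_rot: [-180.0, -0.1, -1.5]
ft_force: [-3.8, -2.3, 8.4]
grip_width: 0.0091
grasp_force: 79.1
```

```bash
python3 - <<'E'
from h import *
p,y,s=pose(); print(p,y,s["ft_force"],s["grip_width"]); lid(snap("wrist"))
E
```

```text
[0.43119585 0.09739729 0.17712678] -1.510662426639597 [-3.83313563 -2.31650816  8.41331562] 0.009051129837069247
0.1 7332 [0.1868 0.1979 0.2619 0.2662]
0.12 3755 [0.1461 0.1474 0.2578 0.2668]
0.15 4344 [0.1461 0.1473 0.2618 0.2649]
0.18 2891 [0.1461 0.1468 0.1476 0.148 ]
0.21 3241 [0.1461 0.1469 0.1477 0.1481]
0.24 1848 [0.1462 0.147  0.1478 0.1484]
```

Call:
move_arm --targets "0 0 0 -0.001 0; 0 0 0 -0.002 0; 0 0 0 -0.003 0; 0 0 -0.0005 -0.004 0; 0 0 -0.0005 -0.004 0"

```text
time_s: 44.45
tool_pos: [0.4311, 0.0982, 0.1801]
tool_rot: [-180.0, -0.0, -1.5]
ft_force: [0.8, -0.6, -0.3]
grip_width: 0.0089
grasp_force: 78.1
```

```bash
python3 - <<'E'
from h import *
p,y,s=pose(); print(p,y,s["ft_force"],s["grip_width"]); lid(snap("wrist"))
E
```

```text
[0.43114384 0.09817002 0.18008378] -1.5251489969128245 [ 0.81757443 -0.59563029 -0.30055294] 0.008862906308531232
0.1 7261 [0.1902 0.2006 0.2643 0.2677]
0.12 3909 [0.1486 0.15   0.2645 0.2735]
0.15 4551 [0.1481 0.1494 0.265  0.2678]
0.18 2838 [0.1476 0.1484 0.1491 0.1496]
0.21 3155 [0.1471 0.1479 0.1487 0.1492]
0.24 2090 [0.1468 0.1475 0.1483 0.1489]
```

Call:
move_arm --targets "0 0 0 -0.0005 0; 0 0 0 -0.001 0; 0 0 0 -0.001 0; 0 0 0 -0.001 0; 0 0 0 -0.001 0"

```text
time_s: 45.0
tool_pos: [0.4312, 0.0984, 0.1811]
tool_rot: [-179.9, -0.0, -1.5]
ft_force: [1.7, 2.8, -1.3]
grip_width: 0.0091
grasp_force: 78.0
```

```bash
python3 - <<'E'
from h import *
p,y,s=pose(); print(p,y,s["ft_force"],s["grip_width"]); lid(snap("wrist"))
E
```

```text
[0.43116513 0.0983825  0.18107142] -1.5237174545526337 [ 1.6752425   2.83618747 -1.29858203] 0.009108392105175899
0.1 7254 [0.1921 0.2015 0.2651 0.2684]
0.12 3956 [0.1494 0.1509 0.2657 0.2747]
0.15 4575 [0.1489 0.1501 0.266  0.2689]
0.18 2802 [0.1481 0.1488 0.1496 0.1501]
0.21 3102 [0.1475 0.1483 0.149  0.1495]
0.24 2162 [0.1469 0.1477 0.1485 0.149 ]
```

Call:
move_arm --targets "0 0 0 -0.0005 0; 0 0 0 -0.001 0; 0 0 0 -0.001 0; 0 0 0 -0.001 0; 0 0 0 -0.001 0"

```text
time_s: 45.55
tool_pos: [0.4312, 0.0986, 0.182]
tool_rot: [-179.9, -0.0, -1.5]
ft_force: [1.8, 5.3, -2.7]
grip_width: 0.0091
grasp_force: 78.0
```

```bash
python3 - <<'E'
from h import *
p,y,s=pose(); print(p,y,s["ft_force"],s["grip_width"]); lid(snap("wrist"))
E
```

```text
[0.43115329 0.09860928 0.18203588] -1.5262234110492212 [ 1.77383494  5.31589418 -2.68588959] 0.00905617750045509
0.1 7009 [0.1896 0.2023 0.2656 0.269 ]
0.12 4024 [0.1503 0.1519 0.2672 0.2758]
0.15 4630 [0.1496 0.1508 0.2672 0.27  ]
0.18 2782 [0.1486 0.1494 0.1502 0.1506]
0.21 3104 [0.1479 0.1486 0.1494 0.1498]
0.24 2249 [0.1471 0.1479 0.1487 0.1493]
```

Call:
move_arm --targets "0 0 -0.0005 -0.0005 0; 0 0 -0.001 -0.001 0; 0 0 -0.001 -0.001 0; 0 0 -0.001 -0.001 0; 0 0 -0.001 -0.001 0"

```text
time_s: 46.1
tool_pos: [0.4311, 0.0989, 0.183]
tool_rot: [-180.0, 0.0, -1.5]
ft_force: [3.5, 2.9, -4.4]
grip_width: 0.0089
grasp_force: 78.0
```

```bash
python3 - <<'E'
from h import *
p,y,s=pose(); print(p,y,s["ft_force"],s["grip_width"]); lid(snap("wrist"))
E
```

```text
[0.43111657 0.098926   0.18297526] -1.5296520610652296 [ 3.45200619  2.918274   -4.36467842] 0.008943204023256079
0.1 6756 [0.1878 0.2031 0.2665 0.2698]
0.12 4128 [0.1511 0.1529 0.269  0.2772]
0.15 4722 [0.1502 0.1515 0.2681 0.2707]
0.18 2786 [0.1491 0.1498 0.1506 0.1511]
0.21 3071 [0.1482 0.1489 0.1498 0.1502]
0.24 2322 [0.1473 0.1481 0.1489 0.1493]
```

Call:
move_arm --targets "0 0 0 0.002 0; 0 0 0.001 0.004 0; 0 0 0.002 0.006 0; 0 0 0.002 0.0075 0; 0 0 0.002 0.0075 0"

```text
time_s: 46.65
tool_pos: [0.4312, 0.0973, 0.1771]
tool_rot: [-179.9, -0.1, -1.5]
ft_force: [-3.8, 5.0, 9.2]
grip_width: 0.0088
grasp_force: 79.7
```

Call:
move_arm --targets "1 0 0 0 0; 1 0 0 0 0; 1 0 0 0 0; 1 0 0 0 0; 1 0 0 0 0"

```text
time_s: 47.15
tool_pos: [0.4308, 0.0966, 0.1753]
tool_rot: [180.0, 0.0, -1.5]
ft_force: [0.5, -0.3, 0.3]
grip_width: 0.0806
grasp_force: 0.0
```

Call:
move_arm --targets "1 0 0 -0.05 0; 1 0 0 -0.1 0; 1 0 0 -0.15 0; 1 0 0 -0.15 0; 1 0 0 -0.15 0"

```text
time_s: 47.65
tool_pos: [0.4314, 0.0972, 0.3264]
tool_rot: [-179.9, -0.1, -1.5]
ft_force: [-0.7, -0.0, -1.1]
grip_width: 0.0851
grasp_force: 0.0
```

```bash
python3 - <<'E'
from h import *
p,y,s=pose(); print(p,y,s["time_s"]); c=snap("wrist","w7"); lid(c); t=snap("top","t7"); P=cloud(t)
plaques(t,.015,.04); print('bar'); plaques(c,.188,.22,100)
E
```

```text
[0.43135738 0.09720371 0.32644604] -1.5298813662863093 47.65
0.1 1190 [0.1472 0.1966 0.1981 0.1987]
0.12 1117 [0.1458 0.1467 0.1476 0.1481]
0.15 1122 [0.1459 0.1467 0.1477 0.1482]
0.18 1117 [0.1459 0.1468 0.1477 0.1483]
0.21 1102 [0.146  0.1469 0.1478 0.1484]
0.24 1126 [0.146  0.1469 0.1478 0.1484]
[257. 103.] 493 (array([ 0.7929, -0.0745]), 0.0731, 0.0678, 9.3) 0.0349
[393. 178.] 415 (array([ 0.5532, -0.4696]), 0.3318, 0.1498, 25.9) 0.0275
[369. 179.] 530 (array([ 0.5577, -0.3984]), 0.0838, 0.0542, -1.5) 0.0258
[371. 214.] 551 (array([ 0.457 , -0.3998]), 0.084, 0.0535, -0.4) 0.0258
[392. 281.] 554 (array([ 0.2662, -0.4527]), 0.0847, 0.0521, 64.7) 0.0211
bar
[146.  48.] 2492 (array([0.5453, 0.1776]), 0.0757, 0.0187, -31.6) 0.196
[250. 184.] 1413 (array([0.4311, 0.0975]), 0.0915, 0.013, -1.3) 0.1962
```

View pics/w7.png

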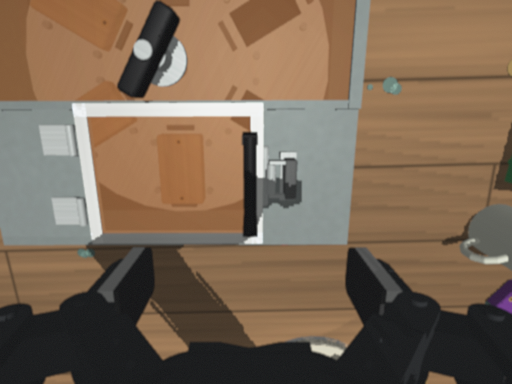

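```bash
python3 -c "
from rig import job; print(job.sign_off())"
```

```text
the job is handed in; nothing more can be done
None
```

The job is handed in, with no verdict shown: both finished plaques are in the crate, all three blanks lie flat in nests, the dial rests in a click, and the hatch is shut and stayed caught under a gentle tug (about 4 N). I did not re-measure the mug and tin at the end; the tape had not moved, and no move came near any of the three.

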